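# Load the clay-room tile feeder

## Robot

A 6-joint arm with a two-finger parallel gripper is mounted at the origin on the work surface. World frame = base frame: x ahead of the robot, y to its left, z up, the work surface at z = 0. Lengths are in m, angles in degrees, forces in N, time in s.
With the tool pointing down it reaches from about 0.275 to 0.85 m from the base axis. Payload 19 kg.
Tool frame: the origin (TCP) lies on the centre line of the jaws, within the pads' length; the fingertips stand 25 mm ahead of it and the grasp point (between the pads) lies 6 mm ahead of it; z points along the fingers, y is the direction in which the jaws open and shut (so a half turn about z gives the same grasp; the last joint's range is limited). The gripper opens to 85 mm and grips with 20 to 120 N. Pads are 22 mm wide; open, the fingers measure 114 mm over their backs; the gripper's body (76 mm by 85 mm) begins 54 mm behind the grasp point. The pads swing forward as they close: fully open they stand 13 mm farther back than shut.
Start: joints at [-84.397, 8.623, 82.357, -0, 89.026, -7.678], TCP at [0.132, -0.56, 0.256] pointing down, gripper open.
Joint ranges: [-160.23, 160.23], [-39.13, 120.54], [6.94, 153.29], [-79.49, 259.48], [9.18, 160.14], [-161.06, 161.06]. Speed limits (degrees/s): [108.29, 108.29, 127.2, 172.46, 172.46, 172.46].

## Interface

Orientations are given as a 3x3 rotation matrix whose columns are the frame's x, y, z axes.
In Python, from rig import get_state, eyes, close_job, finder gives the robot as it stands.
- The arm moves only by the tool apply_moves, never from a script. Its argument "series" is a list of rows, each a list of 7 numbers: the shift along the world's x, y, z in mm, then the turn, a rotation vector about the world's x, y, z in degrees, then the opening, from 0 (shut) to 1 (fully open). A call has 1 to 12 rows; each row shifts and turns the commanded pose from where the row before left it; what a row does not reach is not made up. A row lasts 1/10 s, in which the tool goes at most 50 mm and 8.59 degrees, less where a joint would pass 70% of its speed; a pose out of reach is approached as far as the arm can. A call is refused whole if a number of a shift passes 50 or a number of a turn 8.59, either way. A call with a gripper value outside its range is refused whole. The fingers move at their own pace and stop on an object; "grip_force" is the grip in N (left out, the last holds). Time passes only in rows, so rows that do not move let the fingers close. It gives the time, the measured TCP pose, the force and the opening at its end, in the units of the state.
- get_state(): the state, without advancing time (a new reading comes with each control period).
- eyes.snapshot(name): name is "scene" or "side" or "wrist"; returns (picture, depth): 480x640x3 uint8, red, green, blue; 480x640 float32, m along the optical axis (not along the pixel's ray), 0 where there is no reading.
- eyes.camera_model(name): a dict with "K" (3x3 intrinsics, pixels), "R" (3x3) and "t" (3): a world point X has camera coordinates R X + t; the wrist camera has in their place "tool_from_camera" (4x4, takes a point from camera to tool coordinates, whose origin is the TCP and whose axes are the flange's). Camera axes: x right, y down, z forward; pixel columns grow to the right and rows downward; lengths in m; the calibration is good to about 2 mm. A picture is of the moment at which its call begins: read the wrist's pose just before it. camera_model takes no time and is no camera call.
- close_job(): hands the job in, once; it reports no verdict.
Trained networks look in the newest picture that a camera, given by its name, has taken for a name from the list of things; names that differ only in an ending like _2 or _b are one class to them, and where a whole thing is asked for, a point or a joint stands for the part that bears it (a point fixed in the world has none). Each returns a list of dicts, best first, with "confidence" (0 to 1); they miss things now and then, are a little off and sometimes report something else, mostly with a low value. They report only what shows in the picture. A call takes as long as a camera call. They do not tell look-alikes from the thing itself.
- finder.look_for(target, camera): "xyz" ([x, y, z] in m, in world coordinates, good to about 4 mm: the middle of the surface that is visible of it).
- finder.trace(target, camera): "region" (480x640 bool, what is visible of it).
The state is a dict: "t": time; "joint_pos": joint angles; "joint_vel": joint speeds; "joint_efforts": joint torques, N m; "tcp_pos": TCP position; "ee_rot": TCP orientation; "contact_force": force on the tool from outside, world axes, zero at the start; "ft_torque": the same for the moment, N m; "opening": finger opening in m.
Only numpy, scipy, OpenCV 4.12 (cv2) and the standard library are available. Lean on these libraries where they do the work, as an engineer would, in place of code of your own. Each camera call takes 0.05 s, during which the arm holds its last target.

## Task

Swing the feeder's gate fully open by its handle, load every fired tile on the table into the spring-fed feeder - lying flat, flower side up, each pushed down against the follower until it snaps under the two catches - and then swing the gate fully shut across the mouth. Leave the bottle, the clay lump and the book where they are.

Things in the scene. Friction and masses are not known exactly. Their poses are not given: they have to be found in the camera images.
- feeder: Tile feeder, a fixed open magazine: four upright aluminium corner guides on a grey base (200 x 110 x 16 mm). Origin on the table, on the shaft's centre line; x along the tiles' long side (towards the gate's pivot), y across, z up; yaw varies by 0.4 rad. Room between guides 94 mm (x) by 60 mm (y). Guides end 146 mm up, then slanted lead-ins to 160 mm, 7 mm wider a side.
- feeder_mouth (a point): Point on the shaft's centre line 125 mm above the table, level with the catches' flat undersides; axes as the feeder's. Tiles lie flat inside, long side along x; a tile is held once its upper face is below this point. Both long sides (+y, -y) of the shaft are open for fingers over the middle 56 mm, all the way up. The lower tiles and the follower rise when let go.
- catch_tip (a point): Point at the tip of the spring catch at the +x end, 125 mm above the table, 40 mm from the centre line; its twin is at -x. Each is 22 mm wide and sticks 7 mm into the shaft; sloped on top (up to 155 mm above the table), flat below. A tile laid in rests on the slopes; pushed down, it drives both catches outwards (up to 10 N in all, on top of the follower's force) and they snap over it.
- follower (a joint): Travel in m of the follower, the steel plate (86 x 50 mm) that carries the stack; 0 = at the top, its upper face 3 mm below feeder_mouth; grows as it is pushed down, limit 0.090. It pushes up with 5 N at the top and 100 N/m more. With n tiles held it reads about 0.012 n - 0.003.
- gate (a joint): Angle in rad of the quarter-turn gate, a flat steel bar (22 mm wide, 8 mm thick, upper face 173 mm above the table): 0 = shut, bar across the mouth; 1.571 = open, bar clear of it, pointing to the feeder's -y. Opening is counter-clockwise from above; stops at both ends; it stays where left (friction 0.06 N m). Starts at 0 to 0.4.
- gate_grip (a point): Centre of the gate's handle: an upright round black knob, 24 mm across, 52 mm high (173 to 225 mm above the table), fixed on the bar 95 mm from the pivot; this point is 201 mm above the table.
- gate_pivot (a point): Point on the gate's upright hinge axis, 95 mm along +x from feeder_mouth, 165 mm above the table; its post is 22 mm across and its top boss, 32 mm across, ends 181 mm above the table. It does not move.
- tile1_mid (a point): Centre of a fired clay tile, 90 (its x) x 56 (y) x 12 mm (z), about 0.1 kg, pale buff, with a flower mark on its upper face; starts lying flat on the table, long side within 0.5 rad of world x. All tiles are alike and may go in in any order, either way round; 4 to 6 are present, None = absent.
- tile2_mid (a point): Centre of a fired clay tile, 90 (its x) x 56 (y) x 12 mm (z), about 0.1 kg, pale buff, with a flower mark on its upper face; starts lying flat on the table, long side within 0.5 rad of world x. All tiles are alike and may go in in any order, either way round; 4 to 6 are present, None = absent.
- tile3_mid (a point): Centre of a fired clay tile, 90 (its x) x 56 (y) x 12 mm (z), about 0.1 kg, pale buff, with a flower mark on its upper face; starts lying flat on the table, long side within 0.5 rad of world x. All tiles are alike and may go in in any order, either way round; 4 to 6 are present, None = absent.
- tile4_mid (a point): Centre of a fired clay tile, 90 (its x) x 56 (y) x 12 mm (z), about 0.1 kg, pale buff, with a flower mark on its upper face; starts lying flat on the table, long side within 0.5 rad of world x. All tiles are alike and may go in in any order, either way round; 4 to 6 are present, None = absent.
- tile5_mid (a point): Centre of a fired clay tile, 90 (its x) x 56 (y) x 12 mm (z), about 0.1 kg, pale buff, with a flower mark on its upper face; starts lying flat on the table, long side within 0.5 rad of world x. All tiles are alike and may go in in any order, either way round; 4 to 6 are present, None = absent.
- tile6_mid (a point): Centre of a fired clay tile, 90 (its x) x 56 (y) x 12 mm (z), about 0.1 kg, pale buff, with a flower mark on its upper face; starts lying flat on the table, long side within 0.5 rad of world x. All tiles are alike and may go in in any order, either way round; 4 to 6 are present, None = absent.
- bottle: Bystander: teal drinking bottle with a steel cap, 68 mm across, 198 mm high; origin at the centre of its underside. Leave it alone.
- claylump: Bystander: grey lump of clay, 74 mm across, 56 mm high; origin at the centre of its underside. Leave it alone.
- book: Bystander: closed red book lying flat, 130 x 190 x 24 mm; origin at the centre of its underside. Leave it alone.
There are look-alikes about, which are no part of the job. Leave any black look-alike of the part that bears tile2_mid alone. What is shaped like the part that bears tile5_mid but turquoise is not meant.

How it is judged (in metres and radians):
On the way, in this order (a step that is already met when the one before it is completed fails the run):
1. the gate is swung open (past 1.4 rad) (value of joint gate above 1.4 rad), for 0.2 s.
2. every tile lies flat in the feeder under the catches (x of tile1_mid in the frame of feeder_mouth between -0.006 and 0.006 m and y of tile1_mid in the frame of feeder_mouth between -0.006 and 0.006 m and z of tile1_mid in the frame of feeder_mouth between -0.095 and -0.0045 m and angle between each of tile1_mid, tile2_mid, tile3_mid, tile4_mid, tile5_mid, tile6_mid's own z axis and vertical below 0.06 rad and x of tile2_mid in the frame of feeder_mouth between -0.006 and 0.006 m and y of tile2_mid in the frame of feeder_mouth between -0.006 and 0.006 m and z of tile2_mid in the frame of feeder_mouth between -0.095 and -0.0045 m and x of tile3_mid in the frame of feeder_mouth between -0.006 and 0.006 m and y of tile3_mid in the frame of feeder_mouth between -0.006 and 0.006 m and z of tile3_mid in the frame of feeder_mouth between -0.095 and -0.0045 m and x of tile4_mid in the frame of feeder_mouth between -0.006 and 0.006 m and y of tile4_mid in the frame of feeder_mouth between -0.006 and 0.006 m and z of tile4_mid in the frame of feeder_mouth between -0.095 and -0.0045 m and x of tile5_mid in the frame of feeder_mouth between -0.006 and 0.006 m and y of tile5_mid in the frame of feeder_mouth between -0.006 and 0.006 m and z of tile5_mid in the frame of feeder_mouth between -0.095 and -0.0045 m and x of tile6_mid in the frame of feeder_mouth between -0.006 and 0.006 m and y of tile6_mid in the frame of feeder_mouth between -0.006 and 0.006 m and z of tile6_mid in the frame of feeder_mouth between -0.095 and -0.0045 m), for 0.3 s.
3. the gate is swung shut (under 0.1 rad) (value of joint gate below 0.1 rad), for 0.2 s.
At the end, for the whole second after the job is handed in: Every tile present is in the feeder: centre within 6 mm of the feeder's centre line along x and y, at least 4.5 mm and at most 95 mm below feeder_mouth, level within 0.06 rad with the flower side up; and the gate is shut (under 0.1 rad) (all of step 2 and value of joint gate below 0.1 rad); the robot touches nothing.
It fails at once if the bottle is moved more than 4 cm (distance of bottle from where it was at the start of the episode above 0.04 m).
It fails at once if the claylump is moved more than 4 cm (distance of claylump from where it was at the start of the episode above 0.04 m).
It fails at once if the book is moved more than 4 cm (distance of book from where it was at the start of the episode above 0.04 m).
Of tile1, tile2, tile3, tile4, tile5, tile6 only 4 to 6 are there at a start; the rules pass over those that are not, and their reading is None.
At some moment in a run one of tile1, tile2, tile3, tile4, tile5, tile6 may be knocked a few centimetres aside while the robot is not near it.
Once in a run the grip may slacken for a moment while it holds something.
It also fails if it takes over 210 s, if anything falls off the work surface, if the arm or the gripper's body presses on something with over 40 N, if the wrist force passes 120 N, or if a joint passes its speed limit or range.

## Working session

There is one attempt and no reset: what is moved stays moved. The work goes in short steps, Python scripts to look and compute and a tool call to move; the robot and the scene stay as the last step left them, time stands still between calls to the robot, and variables do not carry over. Pictures are saved under pics/ and viewed, and the job is handed in when it is done.

Besides the shell and the picture viewer there is one more tool, called after "Call:" by a JSON object that holds its "fn" and its "kwargs". apply_moves: Moves the arm, as the interface text tells. Its arguments: {"type":"object","properties":{"series":{"type":"array"},"grip_force":{"type":"number"}},"required":["series"]}

```bash
ls; mkdir -p pics; cat > h.py <<'E'
import numpy as np, cv2
from rig import get_state, eyes, close_job, finder
np.set_printoptions(precision=4,suppress=True)
def snap(n,f=None):
    s=get_state(); p,d=eyes.snapshot(n)
    if f: cv2.imwrite('pics/'+f,p[:,:,::-1])
    return s,p,d
def towrld(n,s,d):
    c=eyes.camera_model(n);K=np.array(c['K'])
    v,u=np.mgrid[0:480,0:640]
    P=np.stack([(u-K[0,2])/K[0,0]*d,(v-K[1,2])/K[1,1]*d,d],-1)
    if 'R' in c: return (P-np.array(c['t']))@np.array(c['R'])
    T=np.array(c['tool_from_camera']);R=np.array(s['ee_rot'])
    return (P@T[:3,:3].T+T[:3,3])@R.T+np.array(s['tcp_pos'])
E
python3 - <<'E'
from h import *
print(get_state())
for n in('scene','side','wrist'):
    snap(n,n+'0.png'); print(n,eyes.camera_model(n))
E
```

```text
pics
{'t': 0.0, 'joint_pos': array([-84.3964,   8.6505,  82.3915,  -0.0007,  89.0275,  -7.677 ]), 'joint_vel': array([-0.0528, -0.0446,  0.1232,  0.0594, -0.0036, -0.0031]), 'joint_efforts': array([ -0.0022, -71.3041, -57.0882,  -0.0004,   0.0087,  -0.    ]), 'tcp_pos': array([ 0.1321, -0.5594,  0.2557]), 'ee_rot': array([[ 0.9733,  0.2297, -0.0001],
       [ 0.2297, -0.9733,  0.0012],
       [ 0.0002, -0.0012, -1.    ]]), 'contact_force': array([-0.5482,  0.6475, -0.4643]), 'ft_torque': array([0.0174, 0.003 , 0.0212]), 'opening': 0.08542175343711705}
scene {'K': array([[489.4777,   0.    , 312.5615],
       [  0.    , 489.4777, 234.8178],
       [  0.    ,   0.    ,   1.    ]]), 'R': array([[-0.2553,  0.9668, -0.0079],
       [ 0.6799,  0.1737, -0.7125],
       [-0.6875, -0.1872, -0.7017]]), 't': array([ 0.1236, -0.2701,  1.8323])}
side {'K': array([[477.3197,   0.    , 313.9268],
       [  0.    , 477.3197, 238.9038],
       [  0.    ,   0.    ,   1.    ]]), 'R': array([[-0.7251, -0.6884,  0.017 ],
       [-0.4753,  0.4826, -0.7357],
       [ 0.4982, -0.5415, -0.6771]]), 't': array([0.4054, 0.3362, 1.1558])}
wrist {'K': array([[351.5499,   0.    , 315.7615],
       [  0.    , 351.5499, 241.9148],
       [  0.    ,   0.    ,   1.    ]]), 'tool_from_camera': array([[ 0.0007, -0.9571, -0.2896,  0.0737],
       [ 1.    ,  0.0009, -0.0004,  0.0004],
       [ 0.0007, -0.2896,  0.9571, -0.1167],
       [ 0.    ,  0.    ,  0.    ,  1.    ]])}
```

View pics/scene0.png

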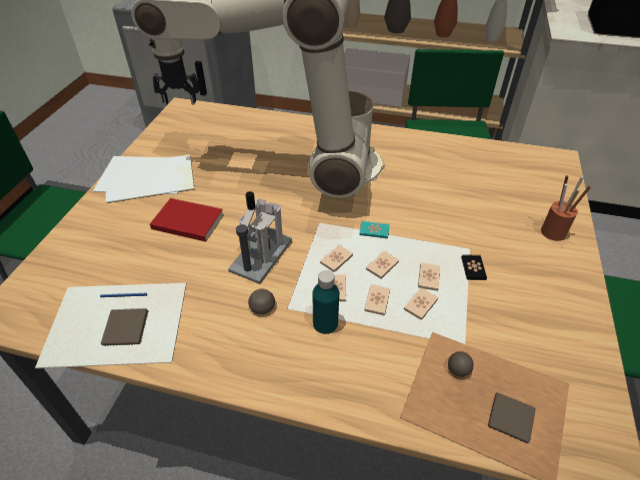

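View pics/side0.png

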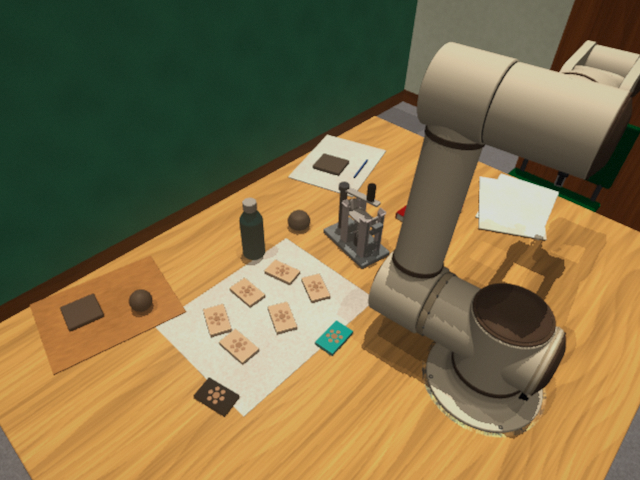

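View pics/wrist0.png

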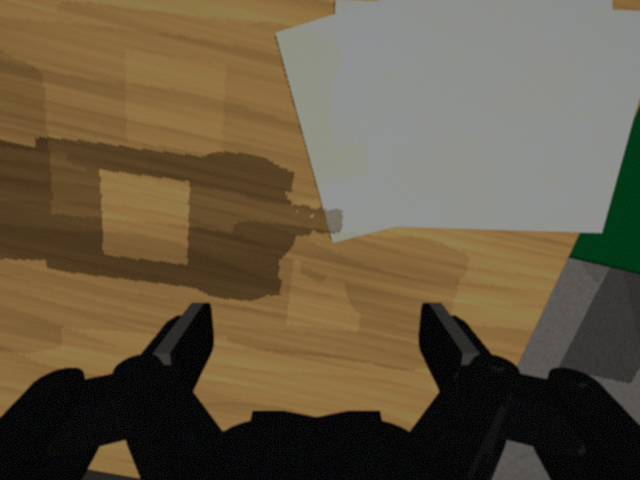

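Six pale tiles show on the sheet (scene px about (336,258), (382,264), (429,276), (340,288), (377,299), (421,303)). The feeder is at (262,245) with its black knob at about (250,200). The turquoise (374,229) and black (474,266) look-alikes stay where they are.

```bash
cat >> h.py <<'E'
def tiles(n,s,p,d,zlo=0.006,zhi=0.022):
    W=towrld(n,s,d); hsv=cv2.cvtColor(p,cv2.COLOR_RGB2HSV)
    m=(d>0)&(W[...,2]>zlo)&(W[...,2]<zhi)
    m=m.astype(np.uint8)
    k,l,st,ce=cv2.connectedComponentsWithStats(m,connectivity=4)
    out=[]
    for i in range(1,k):
        if st[i,4]<150: continue
        q=W[l==i][:,:2]; z=np.median(W[l==i][:,2])
        (c,(w,h),a)=cv2.minAreaRect((q*1000).astype(np.float32))
        if w<h: w,h=h,w;a+=90
        a=(a+90)%180-90
        out.append((np.round(c,1),round(w,1),round(h,1),round(a,1),round(z*1000,1),np.round(ce[i]),np.median(hsv[l==i],axis=0)))
    return out
E
python3 - <<'E'
from h import *
for n in('side','scene'):
    s,p,d=snap(n)
    print(n)
    for o in tiles(n,s,p,d): print(*o)
    for t in('tile1_mid','feeder','gate_grip','gate_pivot','gate','bottle','claylump','book','catch_tip'):
        r=finder.look_for(t,n); print(t,[(np.round(x['xyz'],3),round(x['confidence'],2)) for x in r])
    W=towrld(n,s,d)
    np.savez(n+'0.npz',p=p,d=d,W=W)
E
```

```text
side
[ 1817.9 -1466.3] 800.2 47.0 -88.1 14.0 [325.  32.] [ 73. 141.  58.]
[ 1060.  -2374.4] 528.7 60.7 -2.1 14.3 [522.  26.] [ 28.  45. 113.]
[1817.5 -318.8] 1482.3 34.1 -89.9 14.1 [131. 103.] [ 73. 141.  57.]
[ 874.8 -421.9] 134.7 124.3 -66.7 15.8 [330. 164.] [16. 90. 96.]
[ 261.3 -673.1] 319.9 220.2 -61.5 8.7 [511. 208.] [ 35.  16. 218.]
[ 526.6 -150.3] 204.9 112.7 -11.9 15.9 [354. 246.] [21. 32. 82.]
[597.9  95.7] 93.7 66.7 11.8 12.4 [282. 271.] [ 16. 103. 216.]
[484.7  75.1] 93.5 56.9 -27.0 12.6 [315. 287.] [ 16. 102. 216.]
[609.4 220.9] 94.3 57.6 -1.0 12.2 [246. 291.] [ 16. 103. 216.]
[872.7 573.4] 101.4 93.0 -10.7 14.7 [ 81. 311.] [ 14. 107.  94.]
[475.2 214.1] 95.0 56.4 -27.1 12.3 [281. 317.] [ 16.  99. 217.]
[592.7 339.7] 94.6 56.1 -24.5 12.1 [216. 319.] [ 16. 102. 216.]
[333.7 165.2] 93.4 57.8 -85.6 12.4 [333. 337.] [ 85.  188.5 158. ]
[488.1 353.5] 94.3 58.0 1.2 12.3 [238. 345.] [ 16.  99. 216.]
[-12.1  49.4] 274.4 173.6 13.1 13.1 [476. 399.] [ 19.  67. 121.]
[419.1 476.7] 93.6 58.4 13.0 12.2 [216. 396.] [ 16. 105.  64.]
tile1_mid [(array([0.606, 0.227, 0.012]), 0.67)]
feed
[... 1415 characters left out ...]
4 15.4 [124. 326.] [16. 59. 99.]
[870.1 573.1] 97.0 91.6 -10.2 14.0 [512. 417.] [16. 58. 95.]
tile1_mid [(array([0.615, 0.222, 0.008]), 0.65), (array([ 0.455, -0.427,  0.019]), 0.36)]
feeder [(array([ 0.457, -0.428,  0.02 ]), 0.72), (array([ 0.554, -0.146,  0.08 ]), 0.58)]
gate_grip [(array([ 0.536, -0.17 ,  0.179]), 0.86)]
gate_pivot [(array([ 0.554, -0.145,  0.077]), 0.78)]
gate [(array([ 0.73 , -0.077,  0.046]), 0.71), (array([ 0.536, -0.166,  0.179]), 0.61)]
bottle [(array([0.745, 0.103, 0.124]), 0.84)]
claylump [(array([ 0.726, -0.078,  0.044]), 0.86), (array([0.498, 0.352, 0.012]), 0.63)]
book [(array([ 0.457, -0.429,  0.022]), 0.66)]
catch_tip [(array([ 0.499, -0.144,  0.122]), 0.25)]
```

```bash
python3 - <<'E'
from h import *
ims=[]
for n in('side','scene'):
    f=np.load(n+'0.npz');W=f['W'];d=f['d']
    w=W[(d>0)&(W[...,2]>0.008)]
    im=np.zeros((600,400),np.float32)
    # 1px = 0.5mm ; x 0.38..0.68 up, y -0.25..-0.05 
    iu=((w[:,1]+0.25)*2000).astype(int); iv=((0.68-w[:,0])*2000).astype(int)
    ok=(iu>=1)&(iu<399)&(iv>=1)&(iv<599)
    o=np.argsort(w[ok][:,2])
    for u,v,z in zip(iu[ok][o],iv[ok][o],w[ok][o][:,2]): im[v-1:v+2,u-1:u+2]=z
    ims.append(cv2.applyColorMap(np.clip(im/0.23*255,0,255).astype(np.uint8),cv2.COLORMAP_TURBO))
    for lo,hi in((0.176,0.215),(0.215,0.235),(0.166,0.1745),(0.17,0.185),(0.15,0.163)):
        q=w[ok]; q=q[(q[:,2]>lo)&(q[:,2]<hi)]
        print(n,lo,hi,len(q),q.mean(0),q.min(0),q.max(0))
cv2.imwrite('pics/hm.png',np.hstack(ims))
p=np.load('side0.npz')['p'];q=np.load('scene0.npz')['p']
a=cv2.resize(p[170:275,310:400],(400,466),interpolation=cv2.INTER_CUBIC);b=cv2.resize(q[185:285,220:305],(396,466),interpolation=cv2.INTER_CUBIC)
cv2.imwrite('pics/crop.png',np.hstack([a,b])[:,:,::-1])
E
```

```text
side 0.176 0.215 171 [ 0.5392 -0.1659  0.1887] [ 0.4754 -0.182   0.1761] [ 0.6158 -0.1483  0.2149]
side 0.215 0.235 54 [ 0.503  -0.1699  0.2232] [ 0.4928 -0.1832  0.2152] [ 0.5156 -0.161   0.2289]
side 0.166 0.1745 165 [ 0.5395 -0.1672  0.1715] [ 0.4746 -0.1887  0.166 ] [ 0.613  -0.1482  0.1745]
side 0.17 0.185 261 [ 0.5502 -0.1669  0.1758] [ 0.4746 -0.1887  0.17  ] [ 0.6158 -0.1482  0.1846]
side 0.15 0.163 172 [ 0.5087 -0.1422  0.1561] [ 0.443  -0.1807  0.15  ] [ 0.6048 -0.0979  0.1623]
scene 0.176 0.215 180 [ 0.56   -0.169   0.1872] [ 0.4977 -0.1852  0.176 ] [ 0.619  -0.1502  0.2147]
scene 0.215 0.235 55 [ 0.5099 -0.1728  0.2221] [ 0.496  -0.1859  0.2154] [ 0.5214 -0.1619  0.228 ]
scene 0.166 0.1745 152 [ 0.549  -0.1688  0.1712] [ 0.4737 -0.1843  0.1661] [ 0.6181 -0.1519  0.1745]
scene 0.17 0.185 251 [ 0.5668 -0.1684  0.1763] [ 0.4771 -0.1843  0.17  ] [ 0.619  -0.1502  0.1847]
scene 0.15 0.163 174 [ 0.5122 -0.1462  0.156 ] [ 0.4452 -0.1985  0.1502] [ 0.6135 -0.0985  0.1629]
```

View pics/hm.png

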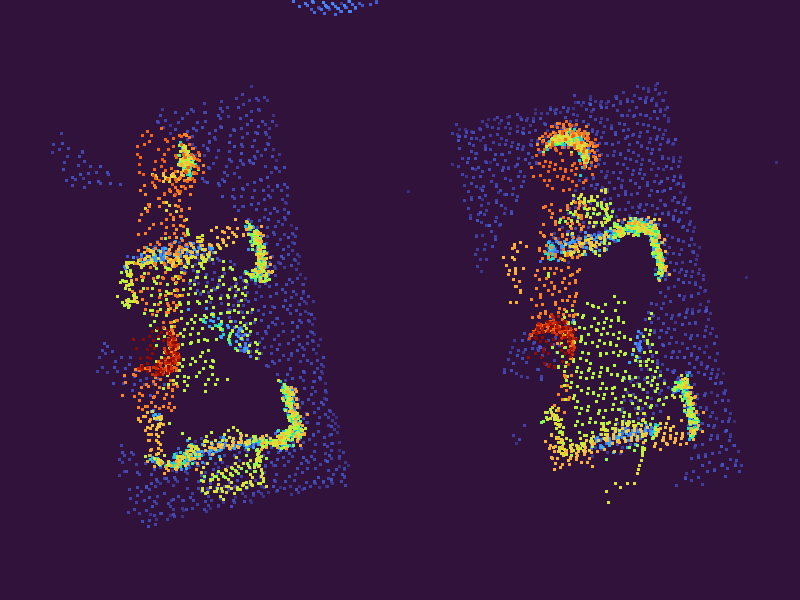

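View pics/crop.png

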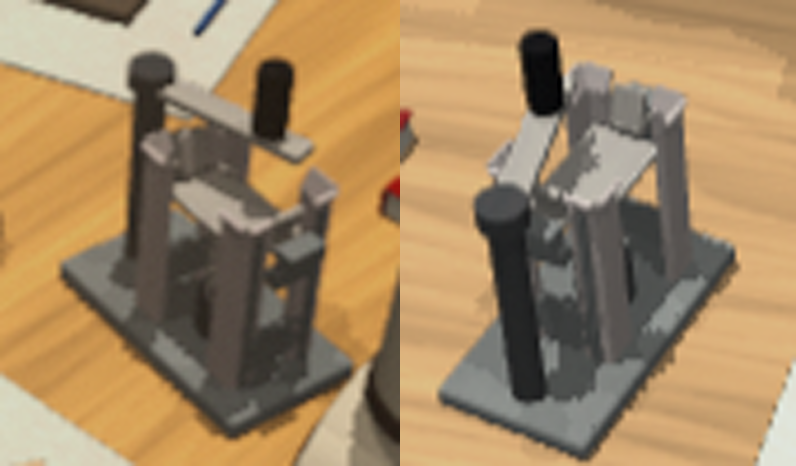

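The gate's pivot is near (0.603,-0.166) and its knob near (0.507,-0.172), with the feeder yawed by about -12°. I'll move above it for a closer look.

Call:
{"fn": "apply_moves", "kwargs": {"series": [[31, 34, 7, 0, 0, -2.13, 1], [31, 34, 7, 0, 0, -2.13, 1], [31, 34, 7, 0, 0, -2.13, 1], [31, 34, 7, 0, 0, -2.13, 1], [31, 34, 7, 0, 0, -2.13, 1], [31, 34, 7, 0, 0, -2.13, 1], [31, 34, 7, 0, 0, -2.13, 1], [31, 34, 7, 0, 0, -2.13, 1], [31, 34, 7, 0, 0, -2.13, 1], [31, 34, 7, 0, 0, -2.13, 1], [31, 34, 7, 0, 0, -2.13, 0.7], [0, 0, 0, 0, 0, -2.13, 0.5]]}}

```text
t: 2.35
tcp_pos: [0.4757, -0.1819, 0.334]
ee_rot: [[0.978, -0.209, 0.002], [-0.209, -0.978, 0.001], [0.001, -0.001, -1.0]]
contact_force: [-1.6, -0.2, -0.3]
opening: 0.0589
```

```bash
python3 - <<'E'
from h import *
s,p,d=snap('wrist','w1.png')
print(s['tcp_pos'],s['ee_rot'],s['joint_pos'],s['opening'])
W=towrld('wrist',s,d); np.savez('w1.npz',p=p,d=d,W=W)
for o in tiles('wrist',s,p,d,0.008,0.03): print(*o)
w=W[d>0]
im=np.zeros((600,400),np.float32)
w=w[np.argsort(w[:,2])]
iu=((w[:,1]+0.25)*2000).astype(int); iv=((0.68-w[:,0])*2000).astype(int)
ok=(iu>=1)&(iu<399)&(iv>=1)&(iv<599)&(w[:,2]<0.24)
im[iv[ok],iu[ok]]=w[ok][:,2]
cv2.imwrite('pics/hm1.png',np.hstack([cv2.applyColorMap(np.clip(im/0.23*255,0,255).astype(np.uint8),cv2.COLORMAP_TURBO)]))
for lo,hi in((0.218,0.232),(0.178,0.186)):
    q=w[(w[:,2]>lo)&(w[:,2]<hi)]; q=q[(abs(q[:,0]-.55)<.1)&(abs(q[:,1]+.16)<.08)]
    print(lo,len(q),np.median(q,0),q.min(0),q.max(0))
E
```

```text
[ 0.4757 -0.1819  0.334 ] [[ 0.9778 -0.2094  0.0016]
 [-0.2094 -0.9778  0.0006]
 [ 0.0014 -0.0009 -1.    ]] [-29.6422  -0.1638  82.8917   0.0737  97.2084  72.4563] 0.05889463933650086
[711.9  81.8] 66.5 29.5 -32.4 19.5 [41. 39.] [ 89. 242.  22.]
[685.7 -91.8] 64.6 20.1 -73.3 25.2 [198.  26.] [15.  95.5 33.5]
[ 522.5 -179. ] 199.8 52.4 -11.5 14.9 [311. 131.] [ 35.  13. 103.]
[ 603.9 -122.4] 60.5 24.2 -12.4 14.9 [241. 103.] [ 34.  14. 108.]
[598.1  99. ] 90.2 58.0 12.7 11.2 [ 68. 146.] [ 18.  77. 160.]
[ 442.5 -435.1] 195.7 135.4 87.4 22.8 [526. 178.] [  1. 218. 126.]
[507.8 -94.6] 68.0 9.3 -11.9 14.8 [242. 186.] [ 30.  16. 108.]
[485.9  75.9] 91.1 57.0 -26.8 11.2 [120. 229.] [ 18.  77. 162.]
[477.1 214. ] 91.3 57.8 -27.2 11.3 [ 24. 257.] [ 17.  81. 160.]
[335.7 165.6] 92.4 56.1 -84.1 11.3 [ 98. 341.] [ 87. 255. 127.]
0.218 984 [ 0.5073 -0.1737  0.2238] [ 0.4948 -0.1851  0.2189] [ 0.5182 -0.1618  0.2261]
0.178 1849 [ 0.601  -0.1665  0.1801] [ 0.5074 -0.1851  0.1781] [ 0.6171 -0.1501  0.1858]
```

View pics/w1.png

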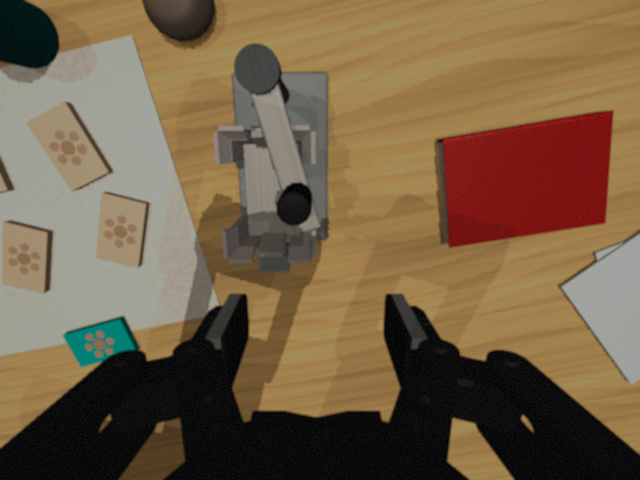

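View pics/hm1.png

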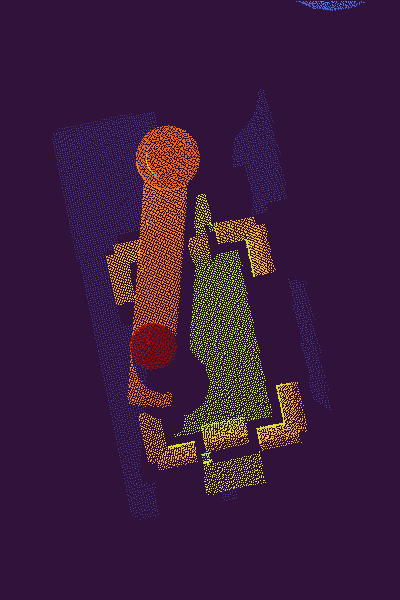

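The wrist view shows the feeder, with the knob at px (294,203) and the boss at (257,68). The gate is about 0.28 rad open, and the fitted heights are sharp. Next I grip the knob.

Call:
{"fn": "apply_moves", "kwargs": {"series": [[16, 4, -10, 0, 0, 0, 0.7], [16, 4, -20, 0, 0, 0, 0.7], [0, 0, -25, 0, 0, 0, 0.7], [0, 0, -25, 0, 0, 0, 0.7], [0, 0, -25, 0, 0, 0, 0.7], [0, 0, -17, 0, 0, 0, 0.7], [0, 0, 0, 0, 0, 0, 0.7], [0, 0, 0, 0, 0, 0, 0.2], [0, 0, 0, 0, 0, 0, 0.0], [0, 0, 0, 0, 0, 0, 0.0], [0, 0, 0, 0, 0, 0, 0.0]], "grip_force": 25}}

```text
t: 3.5
tcp_pos: [0.5055, -0.1779, 0.2124]
ee_rot: [[0.977, -0.213, 0.002], [-0.213, -0.977, -0.001], [0.002, 0.001, -1.0]]
contact_force: [-0.1, -0.9, 6.6]
opening: 0.0233
```

```bash
python3 - <<'E'
import numpy as np
P=np.array([.6015,-.1665]);K=np.array([.5073,-.1737]);v=K-P
th=np.arctan2(v[1],v[0]);r=np.hypot(*v);print(r,np.degrees(th))
y=np.radians(-11.9); end=np.radians(-90-11.9)+2*np.pi if th<0 else np.radians(-90-11.9)+2*np.pi
th%=2*np.pi;end%=2*np.pi
a=np.linspace(th,end+0.02,11);q=P+r*np.c_[np.cos(a),np.sin(a)]
print(np.degrees(end));print(np.round(np.diff(q,axis=0)*1000,1))
E
```

```text
0.09447475853369519 -175.62920296209253
258.09999999999997
[[  1.7 -12.2]
 [  3.3 -11.9]
 [  4.8 -11.3]
 [  6.3 -10.6]
 [  7.6  -9.7]
 [  8.8  -8.6]
 [  9.9  -7.4]
 [ 10.7  -6.1]
 [ 11.4  -4.6]
 [ 11.9  -3.1]]
```

Call:
{"fn": "apply_moves", "kwargs": {"series": [[1.7, -10, 0, 0, 0, 0, 0], [3.3, -11.9, 0, 0, 0, 0, 0], [4.8, -11.3, 0, 0, 0, 0, 0], [6.3, -10.6, 0, 0, 0, 0, 0], [7.6, -9.7, 0, 0, 0, 0, 0], [8.8, -8.6, 0, 0, 0, 0, 0], [9.9, -7.4, 0, 0, 0, 0, 0], [10.7, -6.1, 0, 0, 0, 0, 0], [11.4, -4.6, 0, 0, 0, 0, 0], [11.9, -3.1, 0, 0, 0, 0, 0], [4, 0, 0, 0, 0, 0, 0], [0, 0, 0, 0, 0, 0, 0]]}}

```text
t: 4.7
tcp_pos: [0.5841, -0.2596, 0.2105]
ee_rot: [[0.977, -0.212, -0.006], [-0.212, -0.977, 0.003], [-0.006, -0.002, -1.0]]
contact_force: [-18.7, 12.5, 2.2]
opening: 0.0232
```

```bash
python3 - <<'E'
from h import *
s,p,d=snap('scene','s2.png')
q=cv2.resize(p[150:300,200:320],(480,600),interpolation=cv2.INTER_CUBIC)
cv2.imwrite('pics/s2c.png',q[:,:,::-1])
E
```

```text
(no output)
```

View pics/s2c.png

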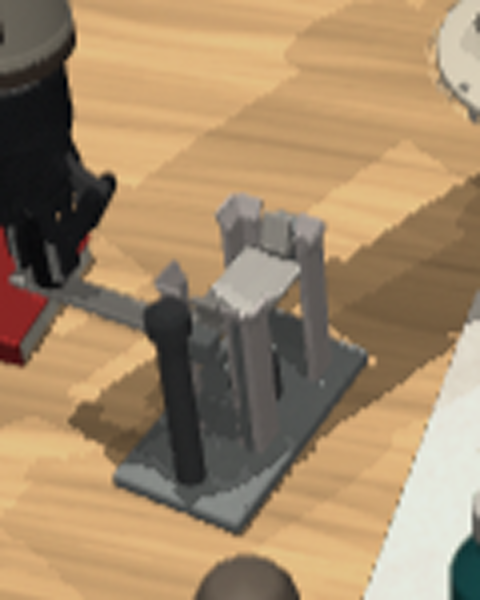

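The picture shows the gate at its open stop, with the bar clear of the mouth. I'll release the knob, rise and measure the shaft.

Call:
{"fn": "apply_moves", "kwargs": {"series": [[-4, 2, 0, 0, 0, 0, 0.6], [0, 0, 0, 0, 0, 0, 0.6], [0, 0, 0, 0, 0, 0, 0.6], [0, 0, 25, 0, 0, 0, 0.6], [0, 0, 30, 0, 0, 0, 0.7], [-20, 15, 30, 0, 0, 0, 0.8], [-30, 30, 25, 0, 0, 0, 0.8], [-30, 30, 20, 0, 0, 0, 0.8], [-30, 30, 0, 0, 0, 0, 0.8], [0, 15, 0, 0, 0, 0, 0.8], [0, 0, 0, 0, 0, 0, 0.8]]}}

```text
t: 5.85
tcp_pos: [0.4713, -0.1376, 0.3422]
ee_rot: [[0.977, -0.211, 0.002], [-0.211, -0.977, -0.001], [0.002, 0.0, -1.0]]
contact_force: [-0.6, 0.3, -0.2]
opening: 0.0683
```

```bash
cat >> h.py <<'E'
def hm(n,s,d,x0=.38,x1=.68,y0=-.25,y1=-.05,zmax=.24,r=2000):
    W=towrld(n,s,d);w=W[d>0];w=w[np.argsort(w[:,2])]
    im=np.zeros((int((x1-x0)*r),int((y1-y0)*r)),np.float32)
    iu=((w[:,1]-y0)*r).astype(int); iv=((x1-w[:,0])*r).astype(int)
    ok=(iu>=0)&(iu<im.shape[1])&(iv>=0)&(iv<im.shape[0])&(w[:,2]<zmax)
    im[iv[ok],iu[ok]]=w[ok][:,2]
    return w,im
E
python3 - <<'E'
from h import *
s,p,d=snap('wrist','w2.png')
print(s['tcp_pos'],s['contact_force'])
w,im=hm('wrist',s,d); np.savez('w2.npz',w=w)
cv2.imwrite('pics/hm2.png',cv2.applyColorMap(np.clip(im/0.23*255,0,255).astype(np.uint8),cv2.COLORMAP_TURBO))
for o in tiles('wrist',s,p,d,0.008,0.03): print(*o)
R=lambda a:np.array([[np.cos(a),-np.sin(a)],[np.sin(a),np.cos(a)]])
q=w[(w[:,2]>.117)&(w[:,2]<.124)&(abs(w[:,0]-.51)<.06)&(abs(w[:,1]+.147)<.05)]
print('follower',len(q),np.median(q,0),cv2.minAreaRect((q[:,:2]*1000).astype(np.float32)))
q=w[(w[:,2]>.154)&(w[:,2]<.163)&(abs(w[:,0]-.51)<.08)&(abs(w[:,1]+.147)<.06)]
print('guides',len(q),q.mean(0),cv2.minAreaRect((q[:,:2]*1000).astype(np.float32)))
q=w[(w[:,2]>.219)&(w[:,2]<.23)&(w[:,0]>.5)&(w[:,1]<-.2)]
print('knob',len(q),np.median(q,0))
q=w[(w[:,2]>.179)&(w[:,2]<.185)&(abs(w[:,0]-.6)<.03)&(abs(w[:,1]+.16)<.03)]
print('boss',len(q),cv2.minEnclosingCircle((q[:,:2]*1000).astype(np.float32)))
E
```

```text
[ 0.4713 -0.1376  0.3422] [-0.561   0.3029 -0.1552]
[707.3  81.8] 63.8 23.9 -42.0 19.1 [82. 32.] [ 90. 242.  21.]
[682.2 -89.5] 56.6 14.2 -79.5 25.3 [235.  19.] [15. 96. 31.]
[ 603.7 -134.2] 58.8 47.2 -11.5 14.9 [285.  84.] [ 35.  14. 107.]
[ 584.8 -194.6] 47.9 46.9 -11.5 14.8 [346.  88.] [35. 14. 93.]
[598.1  98.9] 90.3 56.9 12.9 11.2 [104. 135.] [ 19.  75. 155.]
[ 442.5 -434.9] 195.5 135.4 87.4 22.7 [557. 167.] [  1. 221. 120.]
[611.2 220.7] 90.2 57.3 -1.1 11.2 [ 16. 151.] [ 18.  81. 154.]
[ 503.3 -100.7] 82.1 22.5 -11.7 14.9 [281. 173.] [30.  14.  96.5]
[ 484.7 -186.3] 82.6 22.5 -12.0 14.8 [352. 173.] [ 34.  15. 100.]
[486.2  75.7] 90.3 56.8 -27.0 11.1 [154. 218.] [ 18.  78. 157.]
[477.2 214.2] 91.1 57.8 -26.8 11.3 [ 58. 246.] [ 18.  81. 155.]
[334.8 165.5] 91.8 57.2 -85.6 11.2 [131. 331.] [ 87. 255. 122.]
follower 4852 [ 0.5101 -0.1469  0.121 ] ((509.7822265625, -144.75160217285156), (70.72943115234375, 125.34667205810547), 82.27155303955078)
guides 1706 [ 0.5133 -0.1474  0.1573] ((508.0856018066406, -146.5930633544922), (81.66815948486328, 115.74440002441406), 78.2474594116211)
knob 1434 [ 0.5815 -0.2577  0.2236]
boss 1622 ((601.050048828125, -165.99607849121094), 16.01573371887207)
```

View pics/hm2.png

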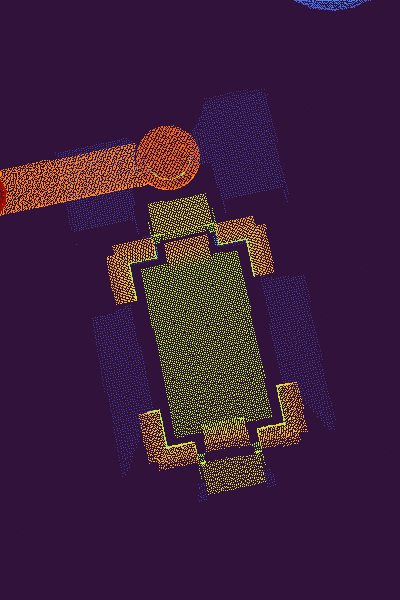

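View pics/w2.png

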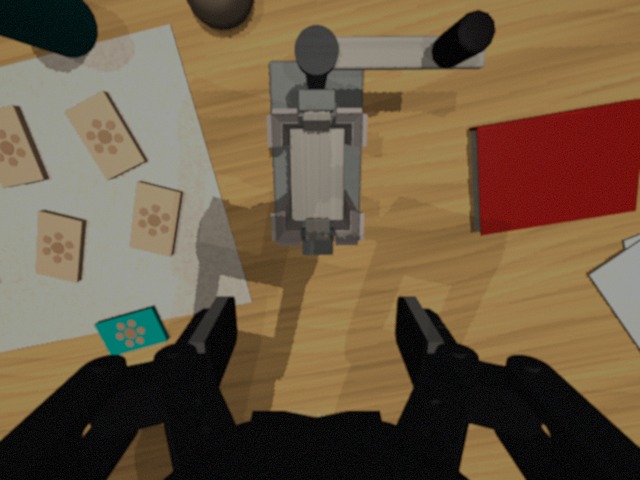

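The gate is open (bar pointing to -y, knob at (0.5815,-0.2577)). The shaft centre is about (0.508,-0.1465) with yaw -11.9°. I turn the tool by half a turn so the wrist camera stays away from the bottle, and go to the first tile at (486,76), yaw -27°.

Call:
{"fn": "apply_moves", "kwargs": {"series": [[0.8, 10.7, -6, 0, 0, 8.26, 0.85], [0.8, 10.7, -6, 0, 0, 8.26, 0.85], [0.8, 10.7, -6, 0, 0, 8.26, 0.85], [0.8, 10.7, -6, 0, 0, 8.26, 0.85], [0.8, 10.7, -6, 0, 0, 8.26, 0.85], [0.8, 10.7, -6, 0, 0, 8.26, 0.85], [0.8, 10.7, -6, 0, 0, 8.26, 0.85], [0.8, 10.7, -6, 0, 0, 8.26, 0.85], [0.8, 10.7, -6, 0, 0, 8.26, 0.85], [0.8, 10.7, -6, 0, 0, 8.26, 0.85], [0.8, 10.7, -10, 0, 0, 8.26, 0.85], [0.8, 10.7, -10, 0, 0, 8.26, 0.85]]}}

```text
t: 7.1
tcp_pos: [0.482, -0.0109, 0.2603]
ee_rot: [[0.05, 0.999, -0.001], [0.999, -0.05, -0.0], [-0.0, -0.001, -1.0]]
contact_force: [-0.6, 0.4, -0.1]
opening: 0.0723
```

Call:
{"fn": "apply_moves", "kwargs": {"series": [[0.7, 10.7, -15, 0, 0, 8.26, 0.85], [0.7, 10.7, -15, 0, 0, 8.26, 0.85], [0.7, 10.7, -20, 0, 0, 8.26, 0.85], [0.7, 10.7, -20, 0, 0, 8.26, 0.85], [0.7, 10.7, -25, 0, 0, 8.26, 0.85], [0.7, 10.7, -25, 0, 0, 8.26, 0.85], [0.7, 10.7, -25, 0, 0, 8.26, 0.85], [0.7, 10.7, -25, 0, 0, 8.26, 0.85], [0, 0, -15, 0, 0, 0, 0.85], [0, 0, 0, 0, 0, 0, 0.85]]}}

```text
t: 8.1
tcp_pos: [0.4863, 0.0747, 0.0737]
ee_rot: [[-0.89, 0.455, -0.004], [0.455, 0.89, -0.0], [0.004, -0.002, -1.0]]
contact_force: [0.1, 0.4, 0.4]
opening: 0.0729
```

Call:
{"fn": "apply_moves", "kwargs": {"series": [[0, 0.5, -20, 0, 0, 0, 0.85], [0, 0.5, -16, 0, 0, 0, 0.85], [0, 0, -10, 0, 0, 0, 0.85], [0, 0, 0, 0, 0, 0, 0.85], [0, 0, 0, 0, 0, 0, 0], [0, 0, 0, 0, 0, 0, 0], [0, 0, 0, 0, 0, 0, 0], [0, 0, 0, 0, 0, 0, 0]], "grip_force": 90}}

```text
t: 8.9
tcp_pos: [0.4874, 0.076, 0.0322]
ee_rot: [[-0.89, 0.455, 0.002], [0.455, 0.89, -0.0], [-0.002, 0.001, -1.0]]
contact_force: [-7.5, -1.6, 18.5]
opening: 0.0506
```

```bash
python3 - <<'E'
from h import *
s,p,d=snap('wrist','w3.png'); print(s['tcp_pos'],s['contact_force'],s['opening'])
E
```

```text
[0.4874 0.076  0.0322] [-7.4728 -1.6243 18.5209] 0.050596015238751436
```

View pics/w3.png

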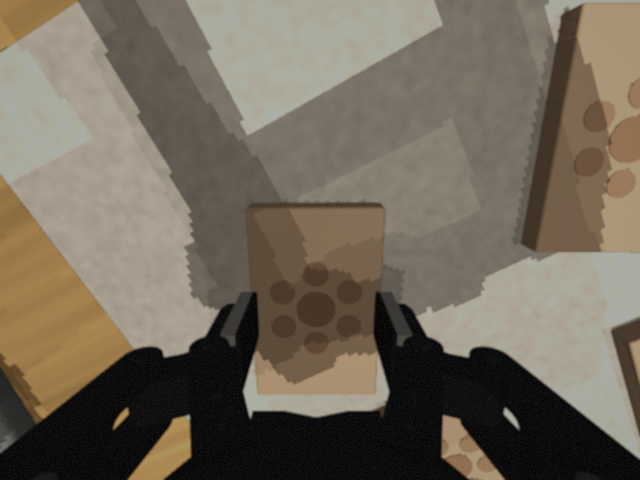

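The opening reads 50.6 mm and the tool has been pushed up 6 mm. The tips swing forward less than I assumed, so they are probably on the tile's top. I'll reopen, go deeper and re-grip.

Call:
{"fn": "apply_moves", "kwargs": {"series": [[0, 0, 5, 0, 0, 0, 0.85], [0, 0, 5, 0, 0, 0, 0.85], [0, 0, 0, 0, 0, 0, 0.85], [0, 0, 0, 0, 0, 0, 0.85]]}}

```text
t: 9.35
tcp_pos: [0.4868, 0.0761, 0.0406]
ee_rot: [[-0.89, 0.455, 0.001], [0.455, 0.89, -0.0], [-0.0, 0.0, -1.0]]
contact_force: [0.2, 0.9, 0.3]
opening: 0.0724
```

```bash
python3 - <<'E'
from h import *
s,p,d=snap('wrist','w4.png'); print(s['tcp_pos'],s['contact_force'],s['opening'])
for n in('wrist','side','scene'):
    s,p,d=snap(n)
    print(n)
    for o in tiles(n,s,p,d,0.007,.018):
        if 70<o[1]<110: print(*o[:5])
E
```

```text
[0.4868 0.0761 0.0406] [0.1762 0.8616 0.2622] 0.07238147941068993
wrist
[475.2 211.6] 90.3 52.7 -26.6 11.2
[485.6  76.4] 90.8 56.3 -26.8 11.1
[600.3 193.5] 76.5 15.1 -12.3 10.8
side
[597.1  99.5] 92.4 59.9 11.9 12.6
[484.   76.5] 93.9 56.6 -28.3 12.5
[609.  220.9] 95.4 58.8 -1.5 12.4
[871.1 573.4] 97.4 89.7 -11.2 14.4
[476.  213.9] 95.5 56.3 -27.1 12.5
[593.3 339.2] 95.4 56.1 -24.7 12.1
[333.9 164.9] 93.0 59.1 -85.5 12.5
[488.5 352.9] 93.0 58.1 -0.2 12.5
[419.  476.7] 92.2 57.0 13.1 12.2
scene
[334.9 163.7] 89.2 62.6 -83.1 11.4
[487.6  74.9] 91.8 57.3 -26.8 11.5
[478.2 212.3] 91.6 58.3 -25.8 11.3
[422.7 476.4] 96.2 58.7 14.5 11.1
[490.  351.3] 99.5 56.1 1.3 11.3
[594.7 108.5] 93.7 32.1 12.3 11.3
[612.  219.7] 98.0 56.0 -0.9 11.4
[593.6 338.6] 95.6 57.8 -24.3 11.3
[872.2 573.8] 92.3 91.7 78.6 13.8
```

View pics/w4.png

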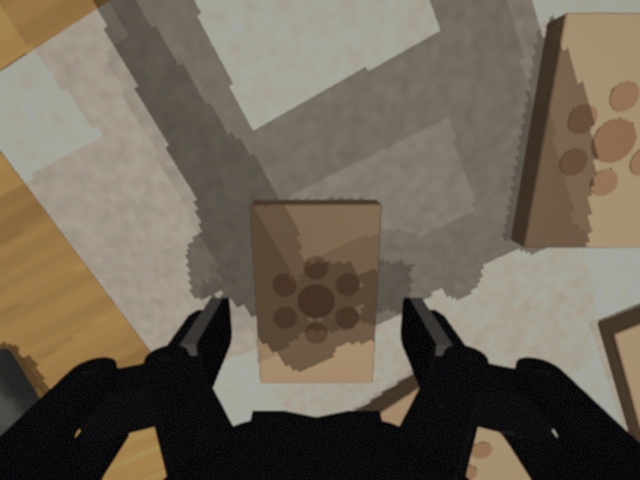

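The tile is unmoved, at (485.6, 76.4). Now deeper.

Call:
{"fn": "apply_moves", "kwargs": {"series": [[-1, 0, -10, 0, 0, 0, 0.85], [0, 0, -8, 0, 0, 0, 0.85], [0, 0, -3, 0, 0, 0, 0.85], [0, 0, 0, 0, 0, 0, 0.5], [0, 0, 0, 0, 0, 0, 0], [0, 0, 0, 0, 0, 0, 0], [0, 0, 0, 0, 0, 0, 0]], "grip_force": 90}}

```text
t: 10.25
tcp_pos: [0.4874, 0.0763, 0.0214]
ee_rot: [[-0.89, 0.455, 0.004], [0.455, 0.89, 0.0], [-0.004, 0.002, -1.0]]
contact_force: [-2.2, 2.2, 29.7]
opening: 0.0538
```

Call:
{"fn": "apply_moves", "kwargs": {"series": [[0, 0, 5, 0, 0, 0, 0], [0, 0, 15, 0, 0, 0, 0], [0, 0, 25, 0, 0, 0, 0], [0, 0, 30, 0, 0, 0, 0], [0, 0, 0, 0, 0, 0, 0]]}}

```text
t: 10.75
tcp_pos: [0.4873, 0.0761, 0.0976]
ee_rot: [[-0.89, 0.455, 0.005], [0.455, 0.89, -0.0], [-0.004, 0.002, -1.0]]
contact_force: [0.3, 0.0, -1.0]
opening: 0.0535
```

```bash
python3 - <<'E'
from h import *
s,p,d=snap('wrist','w5.png'); print(s['tcp_pos'],s['contact_force'],s['opening'])
W=towrld('wrist',s,d)
R=np.array(s['ee_rot']);L=(W-np.array(s['tcp_pos']))@R
m=(d>0)&(abs(L[...,1])<.021)&(abs(L[...,0])<.08)&(abs(L[...,2]-.01)<.02)
q=L[m];print(len(q),q.min(0),q.max(0),np.median(q,0))
A=np.c_[q[:,:2],np.ones(len(q))];c=np.linalg.lstsq(A,q[:,2],rcond=None)[0];print(c)
E
```

```text
[0.4873 0.0761 0.0976] [ 0.258   0.0119 -0.9809] 0.05352924218808264
21174 [-0.0439 -0.021   0.0078] [0.0468 0.021  0.0218] [ 0.0094 -0.0001  0.0102]
[ 0.0069 -0.001   0.0103]
```

View pics/w5.png

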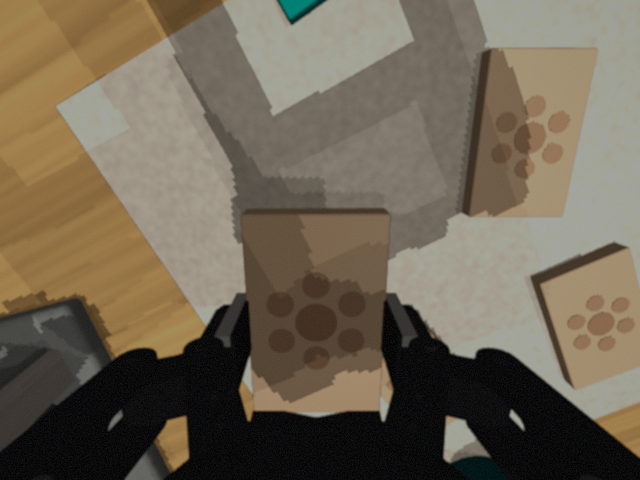

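The tile is held flat, its top 10.3 mm below the TCP, with the flower facing the camera. I carry it to above the feeder.

Call:
{"fn": "apply_moves", "kwargs": {"series": [[0, -5, 30, 0, 0, 1.9, 0], [2, -20, 30, 0, 0, 1.9, 0], [3, -30, 25, 0, 0, 1.9, 0], [4, -35, 17, 0, 0, 1.9, 0], [4, -35, 0, 0, 0, 1.9, 0], [4, -35, 0, 0, 0, 1.9, 0], [3, -33, 0, 0, 0, 1.9, 0], [2, -30, 0, 0, 0, 1.9, 0], [0, 0, 0, 0, 0, 0, 0], [0, 0, 0, 0, 0, 0, 0]]}}

```text
t: 11.8
tcp_pos: [0.5073, -0.1471, 0.1949]
ee_rot: [[-0.978, 0.207, -0.002], [0.207, 0.978, 0.001], [0.002, 0.001, -1.0]]
contact_force: [0.1, 1.1, -0.8]
opening: 0.0533
```

```bash
cat >> h.py <<'E'
C=np.array([.508,-.1465]);YAW=-11.9
def held(s,d,n='wrist'):
    W=towrld('wrist',s,d);R=np.array(s['ee_rot']);L=(W-np.array(s['tcp_pos']))@R
    m=(d>0)&(abs(L[...,1])<.020)&(abs(L[...,0])<.08)&(abs(L[...,2]-.01)<.016)
    q=L[m]
    if len(q)<500: print('nothing held',len(q)); return None
    xm=(np.percentile(q[:,0],.3)+np.percentile(q[:,0],99.7))/2; ext=np.percentile(q[:,0],99.7)-np.percentile(q[:,0],.3)
    z0=np.median(q[:,2]); A=np.c_[q[:,:2],np.ones(len(q))];c=np.linalg.lstsq(A,q[:,2],rcond=None)[0]
    t=np.array(s['tcp_pos']); ctr=t[:2]+R[:2,0]*xm
    yaw=np.degrees(np.arctan2(R[1,0],R[0,0]))
    print('tcp',t,'open',s['opening'],'held xm %.4f ext %.4f top %.4f slopes %.3f %.3f'%(xm,ext,z0,c[0],c[1]))
    print('need dxy mm',(C-ctr)*1000,'turn',(YAW+180-yaw+90)%180-90,'tilt',R[:,2])
E
python3 - <<'E'
from h import *
s,p,d=snap('wrist','w6.png'); held(s,d)
w,im=hm('wrist',s,d,zmax=.3)
cv2.imwrite('pics/hm6.png',cv2.applyColorMap(np.clip(im/0.23*255,0,255).astype(np.uint8),cv2.COLORMAP_TURBO))
E
```

```text
tcp [ 0.5073 -0.1471  0.1949] open 0.0532968735606593 held xm 0.0020 ext 0.0892 top 0.0102 slopes 0.007 -0.001
need dxy mm [2.6707 0.2058] turn 0.07346367006829269 tilt [-0.0019  0.001  -1.    ]
```

View pics/w6.png

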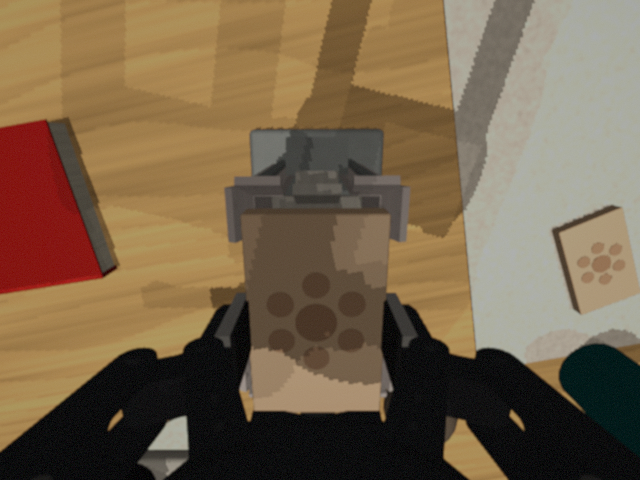

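Call:
{"fn": "apply_moves", "kwargs": {"series": [[2.5, 0, -12, 0, 0, 0, 0], [0, 0, -12, 0, 0, 0, 0], [0, 0, -10, 0, 0, 0, 0], [0, 0, -8, 0, 0, 0, 0], [0, 0, 0, 0, 0, 0, 0]], "grip_force": 110}}

```text
t: 12.35
tcp_pos: [0.5097, -0.1465, 0.1529]
ee_rot: [[-0.979, 0.206, -0.002], [0.206, 0.979, 0.001], [0.002, 0.0, -1.0]]
contact_force: [0.1, -0.6, -1.0]
opening: 0.0529
```

```bash
python3 - <<'E'
from h import *
s,p,d=snap('wrist'); held(s,d); print(s['contact_force'],s['ft_torque'])
E
```

```text
tcp [ 0.5097 -0.1465  0.1529] open 0.0528792324206959 held xm 0.0147 ext 0.1221 top 0.0105 slopes 0.024 -0.010
need dxy mm [12.6822 -3.0269] turn -0.03527075239168198 tilt [-0.0018  0.0007 -1.    ]
[ 0.1319 -0.6447 -0.961 ] [0.0654 0.0064 0.0068]
```

Call:
{"fn": "apply_moves", "kwargs": {"series": [[0, 0, -7, 0, 0, 0, 0], [0, 0, -5, 0, 0, 0, 0], [0, 0, -4, 0, 0, 0, 0], [0, 0, -4, 0, 0, 0, 0], [0, 0, -3, 0, 0, 0, 0], [0, 0, 0, 0, 0, 0, 0], [0, 0, 0, 0, 0, 0, 0]]}}

```text
t: 13.1
tcp_pos: [0.5103, -0.147, 0.1315]
ee_rot: [[-0.979, 0.206, 0.0], [0.206, 0.979, -0.0], [-0.0, -0.0, -1.0]]
contact_force: [1.0, -1.1, 4.8]
opening: 0.0528
```

```bash
python3 - <<'E'
from h import *
s,p,d=snap('wrist','w7.png'); held(s,d); print(s['contact_force'],s['ft_torque'])
E
```

```text
tcp [ 0.5103 -0.147   0.1315] open 0.05282046608183657 held xm 0.0176 ext 0.1174 top 0.0101 slopes -0.128 0.008
need dxy mm [14.9199 -3.1355] turn -0.02105159659967626 tilt [ 0.0004 -0.0003 -1.    ]
[ 0.9635 -1.0841  4.7773] [-0.0679 -0.3818  0.0619]
```

View pics/w7.png

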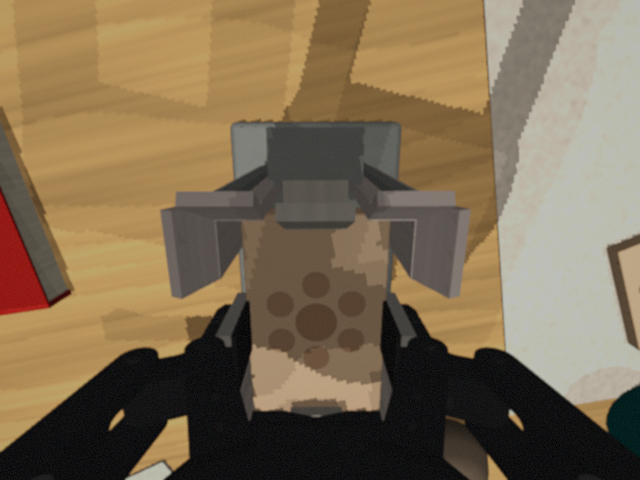

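The catch covers the tile's end (px 315,200) and only about 5 N of follower force is left, so it snapped. I release and rise.

Call:
{"fn": "apply_moves", "kwargs": {"series": [[0, 0, 0, 0, 0, 0, 0.82], [0, 0, 0, 0, 0, 0, 0.82], [0, 0, 10, 0, 0, 0, 0.82], [0, 0, 25, 0, 0, 0, 0.82], [0, 0, 30, 0, 0, 0, 0.82], [0, 20, 30, 0, 0, 1, 0.82], [10, 40, 40, 0, 0, 1, 0.85], [0, 0, 0, 0, 0, 0, 0.85]]}}

```text
t: 13.95
tcp_pos: [0.5203, -0.0897, 0.2665]
ee_rot: [[-0.986, 0.169, 0.007], [0.169, 0.986, -0.001], [-0.007, -0.0, -1.0]]
contact_force: [0.2, 0.8, -0.1]
opening: 0.0726
```

```bash
cat >> h.py <<'E'
def chk(f,show=True):
    s,p,d=snap('wrist',f); print(s['t'],s['tcp_pos'],s['contact_force'],s['opening'])
    W=towrld('wrist',s,d); u=np.array([np.cos(np.radians(YAW)),np.sin(np.radians(YAW))]);v=np.array([-u[1],u[0]])
    q=(W[...,:2]-C); a=q@u;b=q@v; ok=(d>0)&(W[...,2]>.06)&(W[...,2]<.15)
    for lo,hi in((-.036,-.015),(-.015,.015),(.015,.036)):
        m=ok&(a>lo)&(a<hi)&(abs(b)<.024); 
        if m.sum()>50: print('stack z',lo,np.median(W[m],0)[2],m.sum())
    m=ok&(abs(a)<.04)&(abs(b)<.035)&(W[...,2]>.1)&(W[...,2]<.13)
    if m.sum()>50: print('extent b',np.percentile(b[m],[1,99]),'a',np.percentile(a[m],[1,99]))
    for n in (['wrist','side'] if show else ['wrist']):
        if n=='side': s,p,d=snap(n)
        print(n)
        for o in tiles(n,s,p,d,0.006,.018):
            if 80<o[1]<110: print(*o[:4])
    return s,p,d
E
python3 - <<'E'
from h import *
chk('w8.png')
W=np.load('side0.npz')['W'];V=np.load('scene0.npz')['W']
for X in(W,V):
    m=(abs(X[...,0]-.73)<.08)&(abs(X[...,1]-.11)<.08)&(X[...,2]>.03)&(X[...,2]<.13);q=X[m]
    print(q.min(0),q.max(0))
    m=(abs(X[...,0]-.73)<.08)&(abs(X[...,1]-.11)<.08)&(X[...,2]>.19);q=X[m];print('cap',q.mean(0))
E
```

```text
13.95 [ 0.5203 -0.0897  0.2665] [ 0.2426  0.8426 -0.0663] 0.0725770851117721
stack z -0.036 0.12408828679611683 1807
stack z -0.015 0.12423182427732155 2377
stack z 0.015 0.12404763501880786 1527
extent b [-0.0308  0.0301] a [-0.0392  0.0395]
wrist
[476.1 213.5] 90.1 57.3 -26.7
[609.8 220.9] 91.4 58.3 -1.7
[597.   98.7] 91.2 56.9 12.7
[ 829.7 -399.8] 85.0 58.2 78.0
side
[597.2  97.4] 93.2 64.2 11.3
[610.3 220.1] 93.6 59.6 -0.3
[872.4 573.7] 103.1 94.0 -8.3
[476.5 214. ] 94.9 56.6 -26.5
[592.4 339.6] 96.6 56.1 -25.0
[333.3 164.7] 93.0 58.2 -85.6
[490.4 352.3] 97.5 57.8 1.1
[419.  476.9] 92.6 57.7 13.1
[0.6854 0.0708 0.03  ] [0.7439 0.1337 0.1299]
cap [0.7192 0.1005 0.197 ]
[0.7165 0.064  0.0305] [0.7591 0.1312 0.1299]
cap [0.7254 0.0979 0.1965]
```

View pics/w8.png

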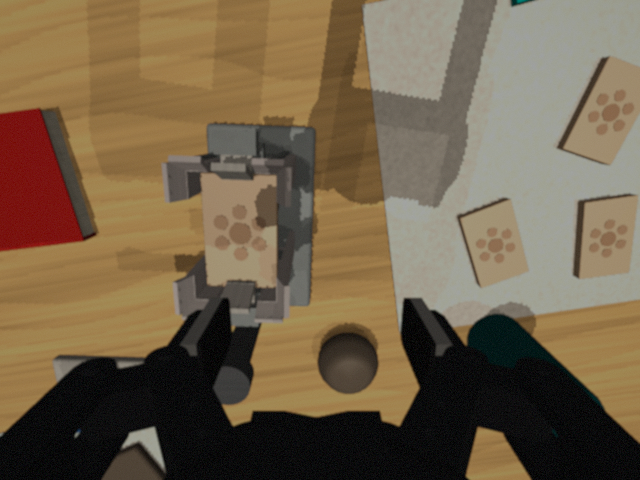

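Tile 1 is seated level, its top reading 0.124. Next is the tile at (597, 98.7), yaw 12.8°.

Call:
{"fn": "apply_moves", "kwargs": {"series": [[9.5, 23.6, -10, 0, 0, 2.8, 0.85], [9.5, 23.6, -15, 0, 0, 2.8, 0.85], [9.5, 23.6, -20, 0, 0, 2.8, 0.85], [9.5, 23.6, -25, 0, 0, 2.8, 0.85], [9.5, 23.6, -30, 0, 0, 2.8, 0.85], [9.5, 23.6, -30, 0, 0, 2.8, 0.85], [9.5, 23.6, -30, 0, 0, 2.8, 0.85], [9.5, 23.6, -30, 0, 0, 2.8, 0.85], [0, 0, -15, 0, 0, 0, 0.85], [0, 0, 0, 0, 0, 0, 0.85]]}}

```text
t: 15.05
tcp_pos: [0.5932, 0.0962, 0.053]
ee_rot: [[-0.976, -0.216, -0.005], [-0.216, 0.976, -0.001], [0.005, 0.001, -1.0]]
contact_force: [-1.5, -0.3, 0.6]
opening: 0.073
```

```bash
cat >> h.py <<'E'
def near():
    s,p,d=snap('wrist'); t=np.array(s['tcp_pos']);R=np.array(s['ee_rot']);yaw=np.degrees(np.arctan2(R[1,0],R[0,0]))
    print(s['t'],t,s['opening'])
    o=[o for o in tiles('wrist',s,p,d,.006,.018) if 75<o[1]<110 and o[2]>45]
    o=min(o,key=lambda o:np.hypot(*(o[0]-t[:2]*1000)))
    print(*o[:4]); print('need dxy',o[0]-t[:2]*1000,'turn',(o[3]-yaw+90)%180-90,'dz to .0205',20.5-t[2]*1000)
E
python3 - <<'E'
from h import *
near()
E
```

```text
15.05 [0.5932 0.0962 0.053 ] 0.07297717175699552
[597.7  98.8] 91.2 56.2 12.8
need dxy [4.5006 2.615 ] turn 0.29880689419496775 dz to .0205 -32.50537409997253
```

Call:
{"fn": "apply_moves", "kwargs": {"series": [[4, 2.5, -12, 0, 0, 0, 0.85], [0, 0, -12, 0, 0, 0, 0.85], [0, 0, -8.5, 0, 0, 0, 0.85], [0, 0, 0, 0, 0, 0, 0.5], [0, 0, 0, 0, 0, 0, 0], [0, 0, 0, 0, 0, 0, 0], [0, 0, 2, 0, 0, 0, 0], [0, 0, 10, 0, 0, 0, 0], [0, 0, 20, 0, 0, 0, 0], [0, 0, 30, 0, 0, 0, 0], [0, 0, 30, 0, 0, 0, 0], [0, 0, 0, 0, 0, 0, 0]], "grip_force": 100}}

```text
t: 16.3
tcp_pos: [0.6006, 0.0994, 0.1208]
ee_rot: [[-0.976, -0.217, 0.007], [-0.217, 0.976, 0.0], [-0.007, -0.001, -1.0]]
contact_force: [0.7, 0.6, -0.4]
opening: 0.0533
```

```bash
python3 - <<'E'
from h import *
s,p,d=snap('wrist','w9.png'); held(s,d); print(s['contact_force'])
E
```

```text
tcp [0.6006 0.0994 0.1208] open 0.05328329843197961 held xm 0.0012 ext 0.0895 top 0.0124 slopes 0.010 -0.001
need dxy mm [ -91.4222 -245.5892] turn -24.42517270995529 tilt [ 0.0069  0.0002 -1.    ]
[ 0.7159  0.5708 -0.4481]
```

View pics/w9.png

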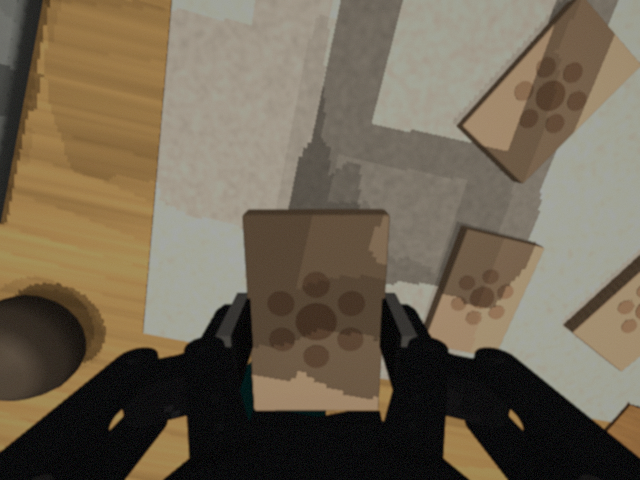

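Call:
{"fn": "apply_moves", "kwargs": {"series": [[-5, -14, 28, 0, 0, -2.44, 0], [-10, -27, 28, 0, 0, -2.44, 0], [-10, -28, 20, 0, 0, -2.44, 0], [-10, -28, 0, 0, 0, -2.44, 0], [-10, -28, 0, 0, 0, -2.44, 0], [-10, -28, 0, 0, 0, -2.44, 0], [-10, -28, 0, 0, 0, -2.44, 0], [-10, -28, 0, 0, 0, -2.44, 0], [-10, -23, 0, 0, 0, -2.44, 0], [-6, -13.6, 0, 0, 0, -2.44, 0], [0, 0, 0, 0, 0, 0, 0], [0, 0, 0, 0, 0, 0, 0]]}}

```text
t: 17.55
tcp_pos: [0.5079, -0.146, 0.1914]
ee_rot: [[-0.979, 0.206, -0.0], [0.206, 0.979, 0.0], [0.0, 0.0, -1.0]]
contact_force: [-0.2, 0.5, -1.5]
opening: 0.0532
```

```bash
python3 - <<'E'
from h import *
s,p,d=snap('wrist'); held(s,d); print(s['contact_force'])
E
```

```text
tcp [ 0.5079 -0.146   0.1914] open 0.05319968709328606 held xm 0.0011 ext 0.0894 top 0.0124 slopes 0.010 -0.000
need dxy mm [ 1.1568 -0.7454] turn -0.03266992975071048 tilt [-0.0002  0.0004 -1.    ]
[-0.1801  0.5223 -1.4597]
```

Call:
{"fn": "apply_moves", "kwargs": {"series": [[1, -0.7, -12, 0, 0, 0, 0], [0, 0, -14, 0, 0, 0, 0], [0, 0, -10, 0, 0, 0, 0], [0, 0, -7, 0, 0, 0, 0], [0, 0, -5, 0, 0, 0, 0], [0, 0, -5, 0, 0, 0, 0], [0, 0, -4, 0, 0, 0, 0], [0, 0, -4, 0, 0, 0, 0], [0, 0, 0, 0, 0, 0, 0], [0, 0, 0, 0, 0, 0, 0]], "grip_force": 110}}

```text
t: 18.6
tcp_pos: [0.5088, -0.1468, 0.1304]
ee_rot: [[-0.979, 0.206, -0.0], [0.206, 0.979, 0.0], [0.0, 0.0, -1.0]]
contact_force: [-0.9, 4.2, 5.0]
opening: 0.0531
```

```bash
python3 - <<'E'
from h import *
s,p,d=snap('wrist','w10.png'); held(s,d); print(s['contact_force'],s['ft_torque'])
E
```

```text
tcp [ 0.5088 -0.1468  0.1304] open 0.05309251374862178 held xm 0.0153 ext 0.1191 top 0.0122 slopes -0.146 0.006
need dxy mm [14.1772 -2.8252] turn -0.032536321712569816 tilt [-0.0004  0.0003 -1.    ]
[-0.8963  4.2015  4.9595] [0.5005 0.2338 0.0029]
```

View pics/w10.png

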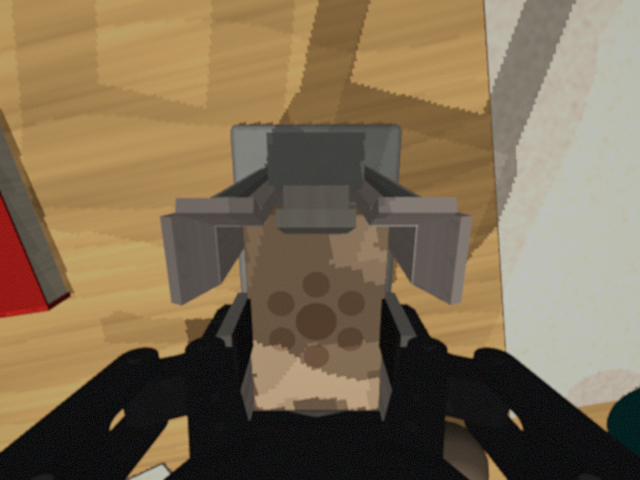

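The second tile is also under the catches. Release and look again.

Call:
{"fn": "apply_moves", "kwargs": {"series": [[0, 0, 0, 0, 0, 0, 0.82], [0, 0, 0, 0, 0, 0, 0.82], [0, 0, 10, 0, 0, 0, 0.82], [0, 0, 25, 0, 0, 0, 0.82], [0, 0, 35, 0, 0, 0, 0.82], [0, 25, 35, 0, 0, -2, 0.82], [0, 40, 35, 0, 0, -2, 0.85], [0, 0, 0, 0, 0, 0, 0.85]]}}

```text
t: 19.45
tcp_pos: [0.5098, -0.0819, 0.274]
ee_rot: [[-0.962, 0.273, 0.007], [0.273, 0.962, -0.001], [-0.007, 0.0, -1.0]]
contact_force: [0.8, -1.8, -0.8]
opening: 0.0724
```

```bash
python3 - <<'E'
from h import *
chk('w11.png')
E
```

```text
19.45 [ 0.5098 -0.0819  0.274 ] [ 0.82   -1.831  -0.8205] 0.0723501052254619
stack z -0.036 0.1240198169802324 1606
stack z -0.015 0.12418615234794486 2132
stack z 0.015 0.12404079655974576 1367
extent b [-0.0307  0.0306] a [-0.039   0.0394]
wrist
[476.1 214.2] 90.6 58.5 -27.4
[609.8 221.2] 90.8 58.3 -1.2
side
[609.6 220.9] 97.0 59.0 -1.7
[874.1 573.9] 104.2 92.2 -10.5
[476.4 213.5] 96.1 56.5 -27.7
[592.7 339.5] 93.9 56.0 -24.9
[333.7 164.1] 97.2 58.3 -85.4
[487.7 352.2] 92.3 58.3 1.7
[418.4 476.9] 92.1 57.9 12.8
```

Call:
{"fn": "apply_moves", "kwargs": {"series": [[-3, 20, 0, 0, 0, -1.1, 0.85], [-3, 30, -10, 0, 0, -1.1, 0.85], [-3, 30, -15, 0, 0, -1.1, 0.85], [-3, 30, -20, 0, 0, -1.1, 0.85], [-3, 30, -25, 0, 0, -1.1, 0.85], [-3, 30, -25, 0, 0, -1.1, 0.85], [-3, 30, -25, 0, 0, -1.1, 0.85], [-3, 30, -25, 0, 0, -1.1, 0.85], [-3, 30, -25, 0, 0, -1.1, 0.85], [-4, 25, -25, 0, 0, -1.1, 0.85], [-2, 10.7, -20, 0, 0, 0, 0.85], [0, 0, 0, 0, 0, 0, 0.85]]}}

```text
t: 20.75
tcp_pos: [0.474, 0.2112, 0.0502]
ee_rot: [[-0.893, 0.451, -0.006], [0.451, 0.893, -0.002], [0.004, -0.004, -1.0]]
contact_force: [-1.2, -0.5, -0.6]
opening: 0.0726
```

```bash
python3 - <<'E'
from h import *
near()
E
```

```text
20.75 [0.474  0.2112 0.0502] 0.07261398906929928
[476.7 214.2] 90.8 56.2 -27.2
need dxy [2.6911 3.0224] turn -0.3934698450558187 dz to .0205 -29.747331619747314
```

Call:
{"fn": "apply_moves", "kwargs": {"series": [[1.5, 2, -10, 0, 0, -0.3, 0.85], [0, 0, -11, 0, 0, 0, 0.85], [0, 0, -8.5, 0, 0, 0, 0.85], [0, 0, 0, 0, 0, 0, 0.5], [0, 0, 0, 0, 0, 0, 0], [0, 0, 0, 0, 0, 0, 0], [0, 0, 2, 0, 0, 0, 0], [0, 0, 10, 0, 0, 0, 0], [0, 0, 20, 0, 0, 0, 0], [0, 0, 30, 0, 0, 0, 0], [0, 0, 30, 0, 0, 0, 0], [0, 0, 0, 0, 0, 0, 0]], "grip_force": 100}}

```text
t: 22.0
tcp_pos: [0.4791, 0.2138, 0.1208]
ee_rot: [[-0.89, 0.457, 0.006], [0.457, 0.89, 0.002], [-0.005, 0.004, -1.0]]
contact_force: [1.0, 0.5, -0.3]
opening: 0.053
```

```bash
python3 - <<'E'
from h import *
s,p,d=snap('wrist','w12.png'); held(s,d); print(s['contact_force'])
E
```

```text
tcp [0.4791 0.2138 0.1208] open 0.05297794114269279 held xm 0.0016 ext 0.0891 top 0.0130 slopes 0.010 -0.004
need dxy mm [  30.3386 -360.9862] turn 15.271840501528061 tilt [ 0.0063  0.0017 -1.    ]
[ 1.0308  0.521  -0.2914]
```

View pics/w12.png

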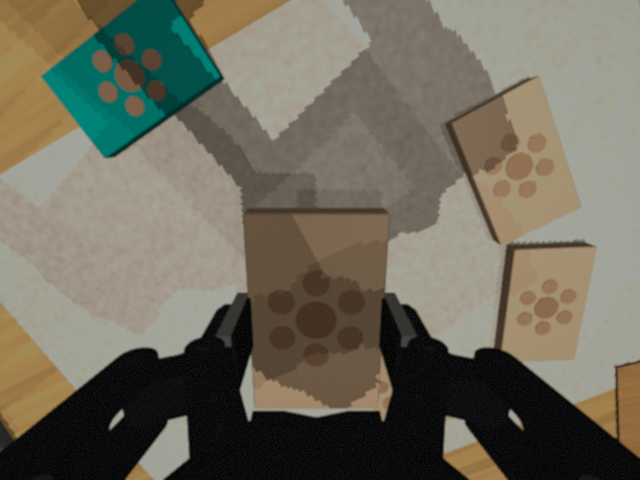

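Call:
{"fn": "apply_moves", "kwargs": {"series": [[2.5, -10, 28, 0, 0, 1.27, 0], [2.5, -30, 26, 0, 0, 1.27, 0], [2.5, -35, 19, 0, 0, 1.27, 0], [2.5, -35, 0, 0, 0, 1.27, 0], [2.5, -35, 0, 0, 0, 1.27, 0], [2.5, -35, 0, 0, 0, 1.27, 0], [2.5, -35, 0, 0, 0, 1.27, 0], [2.5, -35, 0, 0, 0, 1.27, 0], [2.5, -35, 0, 0, 0, 1.27, 0], [2.5, -35, 0, 0, 0, 1.27, 0], [2.5, -28, 0, 0, 0, 1.27, 0], [2.5, -13, 0, 0, 0, 1.27, 0]]}}

```text
t: 23.25
tcp_pos: [0.507, -0.1499, 0.1883]
ee_rot: [[-0.978, 0.208, -0.001], [0.208, 0.978, 0.0], [0.001, -0.0, -1.0]]
contact_force: [-0.6, 0.7, -0.8]
opening: 0.0533
```

Call:
{"fn": "apply_moves", "kwargs": {"series": [[0, 0, 0, 0, 0, 0, 0], [0, 0, 0, 0, 0, 0, 0], [0, 0, 0, 0, 0, 0, 0]]}}

```text
t: 23.55
tcp_pos: [0.5072, -0.147, 0.1888]
ee_rot: [[-0.978, 0.207, -0.0], [0.207, 0.978, 0.0], [0.0, 0.0, -1.0]]
contact_force: [0.1, 0.7, -1.3]
opening: 0.0526
```

```bash
python3 - <<'E'
from h import *
s,p,d=snap('wrist'); held(s,d); print(s['contact_force'])
E
```

```text
tcp [ 0.5072 -0.147   0.1888] open 0.052626353872971016 held xm 0.0016 ext 0.0892 top 0.0130 slopes 0.010 -0.004
need dxy mm [2.3415 0.1377] turn 0.029031946420531085 tilt [-0.0004  0.0002 -1.    ]
[ 0.1492  0.6766 -1.3147]
```

Call:
{"fn": "apply_moves", "kwargs": {"series": [[2.3, 0, -10, 0, 0, 0, 0], [0, 0, -14, 0, 0, 0, 0], [0, 0, -10, 0, 0, 0, 0], [0, 0, -7, 0, 0, 0, 0], [0, 0, -5, 0, 0, 0, 0], [0, 0, -5, 0, 0, 0, 0], [0, 0, -4, 0, 0, 0, 0], [0, 0, -3, 0, 0, 0, 0], [0, 0, 0, 0, 0, 0, 0], [0, 0, 0, 0, 0, 0, 0]], "grip_force": 110}}

```text
t: 24.6
tcp_pos: [0.5097, -0.1476, 0.1308]
ee_rot: [[-0.978, 0.207, -0.0], [0.207, 0.978, 0.0], [0.0, 0.0, -1.0]]
contact_force: [1.9, 2.4, 5.7]
opening: 0.0529
```

```bash
python3 - <<'E'
from h import *
s,p,d=snap('wrist','w13.png'); held(s,d); print(s['contact_force'],s['ft_torque'])
E
```

```text
tcp [ 0.5097 -0.1476  0.1308] open 0.05288776795685804 held xm 0.0157 ext 0.1207 top 0.0127 slopes -0.155 -0.001
need dxy mm [13.6006 -2.1377] turn 0.03376663769557808 tilt [-0.      0.0001 -1.    ]
[1.9191 2.4349 5.681 ] [ 0.2434 -0.2048  0.0237]
```

View pics/w13.png

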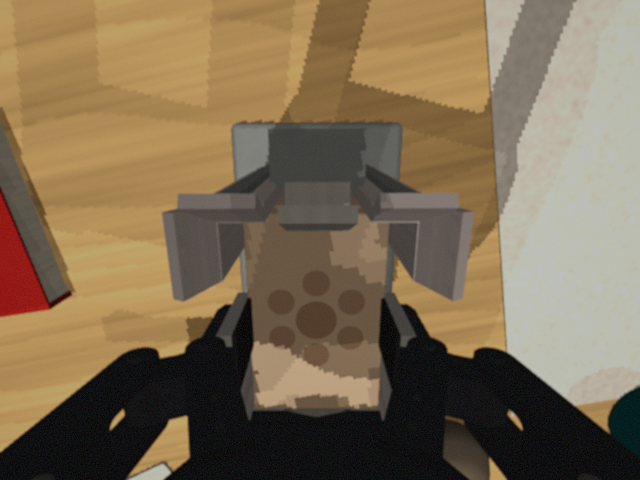

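The third tile sits under the catch like the others. Release, rise and look.

Call:
{"fn": "apply_moves", "kwargs": {"series": [[0, 0, 0, 0, 0, 0, 0.82], [0, 0, 0, 0, 0, 0, 0.82], [0, 0, 10, 0, 0, 0, 0.82], [0, 0, 25, 0, 0, 0, 0.82], [0, 0, 35, 0, 0, 0, 0.82], [3, 25, 35, 0, 0, 1, 0.82], [7, 40, 35, 0, 0, 1, 0.85], [0, 0, 0, 0, 0, 0, 0.85]]}}

```text
t: 25.45
tcp_pos: [0.5205, -0.0828, 0.274]
ee_rot: [[-0.985, 0.17, 0.007], [0.17, 0.986, -0.001], [-0.007, -0.0, -1.0]]
contact_force: [-0.0, -0.8, 0.6]
opening: 0.073
```

```bash
python3 - <<'E'
from h import *
chk('w14.png')
E
```

```text
25.45 [ 0.5205 -0.0828  0.274 ] [-0.0489 -0.7883  0.6022] 0.07299047550745388
stack z -0.036 0.12399779972401626 1702
stack z -0.015 0.12424871830427686 2243
stack z 0.015 0.12398849609616475 1450
extent b [-0.0307  0.0302] a [-0.0392  0.0395]
wrist
[609.9 220.8] 90.7 58.2 -0.6
[ 833.6 -400.3] 88.3 64.8 80.9
side
[611.6 220.3] 99.4 59.7 -0.2
[874.  573.3] 105.6 92.5 -11.2
[593.4 339.4] 95.5 55.9 -24.7
[333.1 165.2] 93.5 57.7 -85.5
[488.2 351.9] 92.9 58.4 1.6
[419.  477.1] 92.2 57.9 13.1
```

Call:
{"fn": "apply_moves", "kwargs": {"series": [[6, 20, 0, 0, 0, 0.8, 0.85], [7.6, 30, -10, 0, 0, 0.8, 0.85], [7.6, 30, -15, 0, 0, 0.8, 0.85], [7.6, 30, -20, 0, 0, 0.8, 0.85], [7.6, 30, -25, 0, 0, 0.8, 0.85], [7.6, 30, -25, 0, 0, 0.8, 0.85], [7.6, 30, -25, 0, 0, 0.8, 0.85], [7.6, 30, -25, 0, 0, 0.8, 0.85], [7.6, 30, -25, 0, 0, 0.8, 0.85], [7.6, 30, -25, 0, 0, 0.8, 0.85], [15, 13.5, -19, 0, 0, 0.8, 0.85], [0, 0, 0, 0, 0, 0, 0.85]]}}

```text
t: 26.75
tcp_pos: [0.6079, 0.2183, 0.0504]
ee_rot: [[-1.0, 0.019, -0.006], [0.019, 1.0, -0.001], [0.005, -0.002, -1.0]]
contact_force: [-0.2, -0.4, -0.3]
opening: 0.0727
```

```bash
python3 - <<'E'
from h import *
near()
E
```

```text
26.75 [0.6079 0.2183 0.0504] 0.07265114433944438
[610.6 221.2] 90.5 56.3 -1.0
need dxy [2.7457 2.8575] turn 0.07785898580630146 dz to .0205 -29.864069626273057
```

Call:
{"fn": "apply_moves", "kwargs": {"series": [[1.5, 1.7, -10, 0, 0, 0, 0.85], [0, 0, -11, 0, 0, 0, 0.85], [0, 0, -8.5, 0, 0, 0, 0.85], [0, 0, 0, 0, 0, 0, 0.5], [0, 0, 0, 0, 0, 0, 0], [0, 0, 0, 0, 0, 0, 0], [0, 0, 2, 0, 0, 0, 0], [0, 0, 10, 0, 0, 0, 0], [0, 0, 20, 0, 0, 0, 0], [0, 0, 30, 0, 0, 0, 0], [0, 0, 30, 0, 0, 0, 0], [0, 0, 0, 0, 0, 0, 0]], "grip_force": 100}}

```text
t: 28.0
tcp_pos: [0.6118, 0.2202, 0.1226]
ee_rot: [[-1.0, 0.02, 0.007], [0.02, 1.0, 0.002], [-0.007, 0.002, -1.0]]
contact_force: [0.1, -0.3, -0.8]
opening: 0.0529
```

```bash
python3 - <<'E'
from h import *
s,p,d=snap('wrist','w15.png'); held(s,d); print(s['contact_force'])
E
```

```text
tcp [0.6118 0.2202 0.1226] open 0.052940825434359066 held xm -0.0007 ext 0.0895 top 0.0141 slopes 0.013 -0.000
need dxy mm [-104.5544 -366.7011] turn -10.765945398905103 tilt [ 0.0069  0.0015 -1.    ]
[ 0.1482 -0.3377 -0.7863]
```

Call:
{"fn": "apply_moves", "kwargs": {"series": [[-8, -10, 28, 0, 0, -0.9, 0], [-9, -30, 26, 0, 0, -0.9, 0], [-9, -36, 16, 0, 0, -0.9, 0], [-9, -36, 0, 0, 0, -0.9, 0], [-9, -36, 0, 0, 0, -0.9, 0], [-9, -36, 0, 0, 0, -0.9, 0], [-9, -36, 0, 0, 0, -0.9, 0], [-9, -36, 0, 0, 0, -0.9, 0], [-9, -36, 0, 0, 0, -0.9, 0], [-9, -36, 0, 0, 0, -0.9, 0], [-9, -27, 0, 0, 0, -0.9, 0], [-7, -11.7, 0, 0, 0, -0.9, 0]]}}

```text
t: 29.25
tcp_pos: [0.5042, -0.1488, 0.1866]
ee_rot: [[-0.978, 0.209, -0.001], [0.209, 0.978, -0.0], [0.001, -0.0, -1.0]]
contact_force: [-0.1, 1.0, -0.6]
opening: 0.0527
```

Call:
{"fn": "apply_moves", "kwargs": {"series": [[0, 0, 0, 0, 0, 0, 0], [0, 0, 0, 0, 0, 0, 0], [0, 0, 0, 0, 0, 0, 0]]}}

```text
t: 29.55
tcp_pos: [0.5054, -0.1459, 0.187]
ee_rot: [[-0.979, 0.206, -0.0], [0.206, 0.979, 0.0], [0.0, 0.0, -1.0]]
contact_force: [0.1, -0.6, -0.6]
opening: 0.0528
```

```bash
python3 - <<'E'
from h import *
s,p,d=snap('wrist'); held(s,d); print(s['contact_force'])
E
```

```text
tcp [ 0.5054 -0.1459  0.187 ] open 0.05275837598280154 held xm -0.0008 ext 0.0896 top 0.0140 slopes 0.013 -0.001
need dxy mm [ 1.8011 -0.3945] turn -0.033351693988493025 tilt [-0.0001  0.0002 -1.    ]
[ 0.1171 -0.5561 -0.6103]
```

Call:
{"fn": "apply_moves", "kwargs": {"series": [[1.8, -0.4, -8, 0, 0, 0, 0], [0, 0, -14, 0, 0, 0, 0], [0, 0, -10, 0, 0, 0, 0], [0, 0, -7, 0, 0, 0, 0], [0, 0, -5, 0, 0, 0, 0], [0, 0, -5, 0, 0, 0, 0], [0, 0, -4, 0, 0, 0, 0], [0, 0, -2.5, 0, 0, 0, 0], [0, 0, 0, 0, 0, 0, 0], [0, 0, 0, 0, 0, 0, 0]], "grip_force": 110}}

```text
t: 30.6
tcp_pos: [0.5069, -0.1472, 0.1314]
ee_rot: [[-0.978, 0.207, -0.0], [0.207, 0.978, 0.0], [0.0, 0.0, -1.0]]
contact_force: [0.3, 1.4, 4.7]
opening: 0.0526
```

```bash
python3 - <<'E'
from h import *
s,p,d=snap('wrist','w16.png'); held(s,d); print(s['contact_force'],s['ft_torque'])
E
```

```text
tcp [ 0.5069 -0.1472  0.1314] open 0.052616604780224605 held xm 0.0092 ext 0.1278 top 0.0138 slopes -0.175 -0.000
need dxy mm [10.1387 -1.2615] turn 0.03076225989227055 tilt [-0.0002  0.0002 -1.    ]
[0.3459 1.3651 4.6602] [ 0.4187 -0.0222 -0.0096]
```

View pics/w16.png

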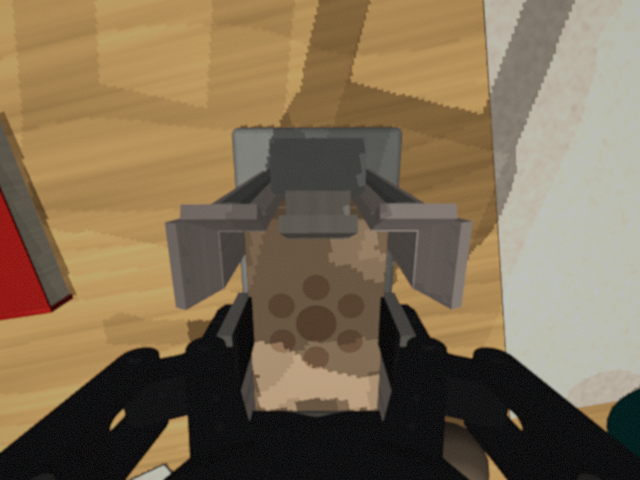

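The fourth tile is under the catches too. Release and look.

Call:
{"fn": "apply_moves", "kwargs": {"series": [[0, 0, 0, 0, 0, 0, 0.82], [0, 0, 0, 0, 0, 0, 0.82], [0, 0, 10, 0, 0, 0, 0.82], [0, 0, 25, 0, 0, 0, 0.82], [0, 0, 35, 0, 0, 0, 0.82], [0, 25, 35, 0, 0, 0, 0.82], [0, 40, 35, 0, 0, 0, 0.85], [0, 0, 0, 0, 0, 0, 0.85]]}}

```text
t: 31.45
tcp_pos: [0.5078, -0.0821, 0.275]
ee_rot: [[-0.979, 0.205, 0.007], [0.205, 0.979, -0.001], [-0.007, 0.0, -1.0]]
contact_force: [0.2, -0.5, 0.5]
opening: 0.0726
```

```bash
python3 - <<'E'
from h import *
chk('w17.png')
E
```

```text
31.45 [ 0.5078 -0.0821  0.275 ] [ 0.224  -0.5215  0.4592] 0.07257619568802301
stack z -0.036 0.12404978809533015 1625
stack z -0.015 0.12416117370363122 2128
stack z 0.015 0.12404786243614997 1374
extent b [-0.0307  0.0307] a [-0.0388  0.0396]
wrist
[ 836.  -415.7] 83.2 47.1 -72.8
side
[874.6 573.3] 104.2 92.5 -9.7
[593.  339.4] 92.7 56.1 -24.7
[334.6 166. ] 93.3 60.5 -84.5
[488.8 352. ] 94.2 57.7 0.9
[419. 477.] 91.8 57.8 13.9
```

Call:
{"fn": "apply_moves", "kwargs": {"series": [[-1.5, 24, 0, 0, 0, 1.2, 0.85], [-1.5, 40, -8, 0, 0, 1.2, 0.85], [-1.5, 42, -15, 0, 0, 1.2, 0.85], [-1.5, 42, -20, 0, 0, 1.2, 0.85], [-1.5, 42, -25, 0, 0, 1.2, 0.85], [-1.5, 42, -25, 0, 0, 1.2, 0.85], [-1.5, 42, -25, 0, 0, 1.2, 0.85], [-1.5, 42, -25, 0, 0, 1.2, 0.85], [-1.5, 42, -25, 0, 0, 1.2, 0.85], [-1.5, 40, -25, 0, 0, 1.2, 0.85], [-3, 36, -22, 0, 0, 1, 0.85], [0, 0, 0, 0, 0, 0, 0.85]]}}

```text
t: 32.75
tcp_pos: [0.4868, 0.351, 0.05]
ee_rot: [[-1.0, -0.021, -0.006], [-0.021, 1.0, -0.003], [0.006, -0.002, -1.0]]
contact_force: [0.2, -0.5, 0.4]
opening: 0.0724
```

Call:
{"fn": "apply_moves", "kwargs": {"series": [[0, 0, 0, 0, 0, 0, 0.85], [0, 0, 0, 0, 0, 0, 0.85]]}}

```text
t: 32.95
tcp_pos: [0.4893, 0.3482, 0.0546]
ee_rot: [[-1.0, -0.017, -0.0], [-0.017, 1.0, -0.001], [0.0, -0.001, -1.0]]
contact_force: [-0.2, 0.0, 0.5]
opening: 0.0724
```

```bash
python3 - <<'E'
from h import *
near()
E
```

```text
32.95 [0.4893 0.3482 0.0546] 0.07236590834765681
[488.9 353. ] 90.6 56.3 1.5
need dxy [-0.4322  4.8171] turn 0.5017217619945313 dz to .0205 -34.12332131200866
```

Call:
{"fn": "apply_moves", "kwargs": {"series": [[-0.4, 4.8, -12, 0, 0, 0.4, 0.85], [0, 0, -11, 0, 0, 0, 0.85], [0, 0, -9, 0, 0, 0, 0.85], [0, 0, 0, 0, 0, 0, 0.5], [0, 0, 0, 0, 0, 0, 0], [0, 0, 0, 0, 0, 0, 0], [0, 0, 2, 0, 0, 0, 0], [0, 0, 10, 0, 0, 0, 0], [0, 0, 20, 0, 0, 0, 0], [0, 0, 30, 0, 0, 0, 0], [0, 0, 30, 0, 0, 0, 0], [0, 0, 0, 0, 0, 0, 0]], "grip_force": 100}}

```text
t: 34.2
tcp_pos: [0.49, 0.355, 0.1198]
ee_rot: [[-1.0, -0.026, 0.006], [-0.026, 1.0, 0.003], [-0.006, 0.003, -1.0]]
contact_force: [0.1, 0.5, -1.0]
opening: 0.0532
```

```bash
python3 - <<'E'
from h import *
s,p,d=snap('wrist','w18.png'); held(s,d); print(s['contact_force'])
E
```

```text
tcp [0.49   0.355  0.1198] open 0.053165687624427575 held xm 0.0001 ext 0.0882 top 0.0109 slopes 0.012 -0.001
need dxy mm [  18.0085 -501.4911] turn -13.368078709779411 tilt [ 0.006   0.0032 -1.    ]
[ 0.114   0.4946 -1.0264]
```

View pics/w18.png

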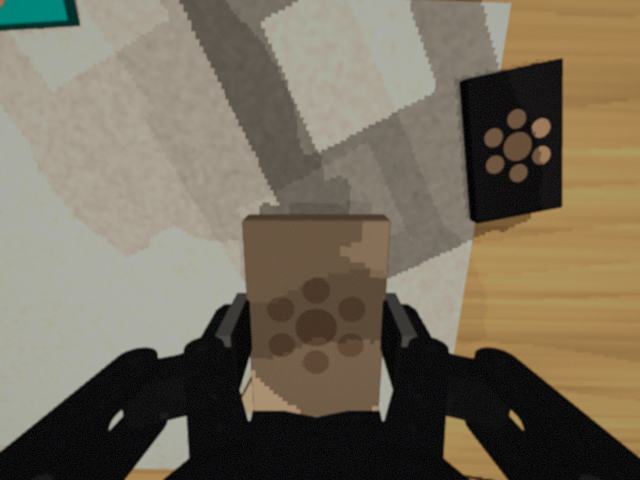

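Call:
{"fn": "apply_moves", "kwargs": {"series": [[1.5, -10, 28, 0, 0, -1.1, 0], [1.5, -30, 26, 0, 0, -1.1, 0], [1.5, -40, 17, 0, 0, -1.1, 0], [1.5, -45, 0, 0, 0, -1.1, 0], [1.5, -45, 0, 0, 0, -1.1, 0], [1.5, -45, 0, 0, 0, -1.1, 0], [1.5, -45, 0, 0, 0, -1.1, 0], [1.5, -45, 0, 0, 0, -1.1, 0], [1.5, -45, 0, 0, 0, -1.1, 0], [1.5, -45, 0, 0, 0, -1.1, 0], [1.5, -45, 0, 0, 0, -1.1, 0], [1.5, -40, 0, 0, 0, -1.3, 0]]}}

```text
t: 35.45
tcp_pos: [0.5059, -0.128, 0.1851]
ee_rot: [[-0.978, 0.208, -0.001], [0.208, 0.978, 0.0], [0.001, -0.0, -1.0]]
contact_force: [1.2, 0.5, -0.7]
opening: 0.0533
```

Call:
{"fn": "apply_moves", "kwargs": {"series": [[0, -21.5, 0, 0, 0, 0, 0], [0, 0, 0, 0, 0, 0, 0], [0, 0, 0, 0, 0, 0, 0], [0, 0, 0, 0, 0, 0, 0]]}}

```text
t: 35.85
tcp_pos: [0.5064, -0.1466, 0.1853]
ee_rot: [[-0.979, 0.206, -0.001], [0.206, 0.979, 0.0], [0.001, 0.0, -1.0]]
contact_force: [0.2, 0.0, -0.7]
opening: 0.0534
```

```bash
python3 - <<'E'
from h import *
s,p,d=snap('wrist'); held(s,d); print(s['contact_force'])
E
```

```text
tcp [ 0.5064 -0.1466  0.1853] open 0.05341432497209757 held xm 0.0000 ext 0.0883 top 0.0109 slopes 0.014 -0.002
need dxy mm [1.6467 0.1188] turn 0.0018612014311258918 tilt [-0.0005  0.0004 -1.    ]
[ 0.1986  0.0387 -0.7395]
```

Call:
{"fn": "apply_moves", "kwargs": {"series": [[1.6, 0, -8, 0, 0, 0, 0], [0, 0, -14, 0, 0, 0, 0], [0, 0, -10, 0, 0, 0, 0], [0, 0, -7, 0, 0, 0, 0], [0, 0, -5, 0, 0, 0, 0], [0, 0, -5, 0, 0, 0, 0], [0, 0, -4, 0, 0, 0, 0], [0, 0, -3.5, 0, 0, 0, 0], [0, 0, 0, 0, 0, 0, 0], [0, 0, 0, 0, 0, 0, 0]], "grip_force": 110}}

```text
t: 36.9
tcp_pos: [0.5082, -0.1473, 0.1288]
ee_rot: [[-0.978, 0.207, 0.0], [0.207, 0.978, 0.0], [-0.0, 0.0, -1.0]]
contact_force: [1.9, 1.3, 5.4]
opening: 0.053
```

```bash
python3 - <<'E'
from h import *
s,p,d=snap('wrist','w19.png'); held(s,d); print(s['contact_force'],s['ft_torque'])
E
```

```text
tcp [ 0.5082 -0.1473  0.1288] open 0.05300734387681018 held xm 0.0100 ext 0.1084 top 0.0109 slopes -0.062 -0.002
need dxy mm [ 9.5578 -1.2985] turn 0.031333785555119675 tilt [ 0.0002  0.     -1.    ]
[1.8855 1.3445 5.4082] [ 0.1566 -0.2385  0.0681]
```

View pics/w19.png

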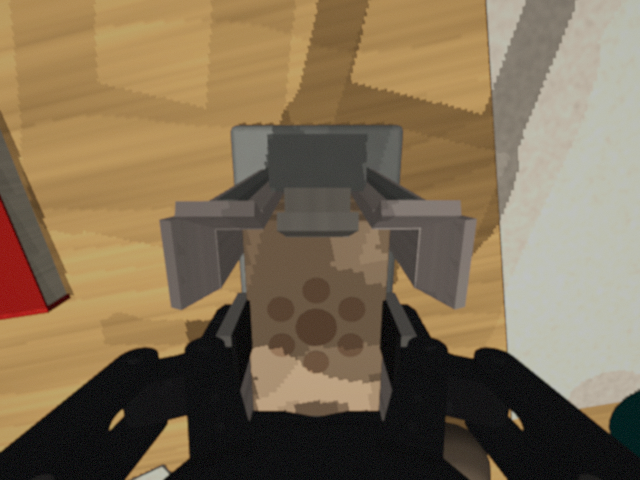

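The fifth tile is under the catches. Release and look.

Call:
{"fn": "apply_moves", "kwargs": {"series": [[0, 0, 0, 0, 0, 0, 0.82], [0, 0, 0, 0, 0, 0, 0.82], [0, 0, 10, 0, 0, 0, 0.82], [0, 0, 25, 0, 0, 0, 0.82], [0, 0, 35, 0, 0, 0, 0.82], [0, 25, 35, 0, 0, 0, 0.82], [0, 40, 35, 0, 0, 0, 0.85], [0, 0, 0, 0, 0, 0, 0.85]]}}

```text
t: 37.75
tcp_pos: [0.509, -0.0821, 0.2724]
ee_rot: [[-0.979, 0.205, 0.007], [0.205, 0.979, -0.001], [-0.007, 0.0, -1.0]]
contact_force: [0.8, 0.1, 0.5]
opening: 0.0724
```

```bash
python3 - <<'E'
from h import *
chk('w20.png')
E
```

```text
37.75 [ 0.509  -0.0821  0.2724] [0.7791 0.0653 0.4922] 0.07242745133749247
stack z -0.036 0.12407528239969565 1666
stack z -0.015 0.12424215463643008 2176
stack z 0.015 0.12410047181110806 1398
extent b [-0.0307  0.0307] a [-0.0389  0.0396]
wrist
side
[875.2 572.7] 104.4 96.5 -11.5
[593.8 339.1] 95.9 55.9 -24.6
[333.4 165.4] 93.5 57.9 -85.0
[419.  475.1] 91.8 61.0 12.2
```

Call:
{"fn": "apply_moves", "kwargs": {"series": [[5, 21, 0, 0, 0, -1.2, 0.85], [8, 40, -8, 0, 0, -1.2, 0.85], [8, 40, -15, 0, 0, -1.2, 0.85], [8, 40, -20, 0, 0, -1.2, 0.85], [8, 40, -25, 0, 0, -1.2, 0.85], [8, 40, -25, 0, 0, -1.2, 0.85], [8, 40, -25, 0, 0, -1.2, 0.85], [8, 40, -25, 0, 0, -1.2, 0.85], [8, 40, -25, 0, 0, -1.2, 0.85], [8, 40, -25, 0, 0, -1.2, 0.85], [7.5, 40, -18, 0, 0, -0.9, 0.85], [0, 0, 0, 0, 0, 0, 0.85]]}}

```text
t: 39.05
tcp_pos: [0.5912, 0.3387, 0.051]
ee_rot: [[-0.908, 0.419, -0.006], [0.419, 0.908, -0.002], [0.004, -0.004, -1.0]]
contact_force: [-0.1, -0.9, 0.3]
opening: 0.0726
```

Call:
{"fn": "apply_moves", "kwargs": {"series": [[0, 0, 0, 0, 0, 0, 0.85], [0, 0, 0, 0, 0, 0, 0.85]]}}

```text
t: 39.25
tcp_pos: [0.5928, 0.3349, 0.056]
ee_rot: [[-0.907, 0.421, -0.0], [0.421, 0.907, -0.001], [0.0, -0.001, -1.0]]
contact_force: [0.3, -0.2, 0.5]
opening: 0.0726
```

```bash
python3 - <<'E'
from h import *
near()
E
```

```text
39.25 [0.5928 0.3349 0.056 ] 0.07261581018730114
[594. 340.] 91.0 56.3 -24.8
need dxy [1.177  5.1013] turn 0.08197550709215307 dz to .0205 -35.47561141384823
```

Call:
{"fn": "apply_moves", "kwargs": {"series": [[1, 4.6, -13, 0, 0, 0, 0.85], [0, 0, -11, 0, 0, 0, 0.85], [0, 0, -9, 0, 0, 0, 0.85], [0, 0, 0, 0, 0, 0, 0.5], [0, 0, 0, 0, 0, 0, 0], [0, 0, 0, 0, 0, 0, 0], [0, 0, 2, 0, 0, 0, 0], [0, 0, 10, 0, 0, 0, 0], [0, 0, 20, 0, 0, 0, 0], [0, 0, 30, 0, 0, 0, 0], [0, 0, 30, 0, 0, 0, 0], [0, 0, 0, 0, 0, 0, 0]], "grip_force": 100}}

```text
t: 40.5
tcp_pos: [0.5952, 0.3416, 0.1207]
ee_rot: [[-0.908, 0.42, 0.007], [0.42, 0.908, 0.003], [-0.005, 0.005, -1.0]]
contact_force: [0.2, 0.4, -0.5]
opening: 0.0535
```

```bash
python3 - <<'E'
from h import *
s,p,d=snap('wrist','w21.png'); held(s,d); print(s['contact_force'])
E
```

```text
tcp [0.5952 0.3416 0.1207] open 0.05351668242321727 held xm -0.0001 ext 0.0887 top 0.0112 slopes 0.012 -0.002
need dxy mm [ -87.2787 -488.0371] turn 12.933772309671696 tilt [ 0.0066  0.0028 -1.    ]
[ 0.2243  0.4352 -0.4878]
```

Call:
{"fn": "apply_moves", "kwargs": {"series": [[-7, -10, 28, 0, 0, 1.1, 0], [-8, -30, 26, 0, 0, 1.1, 0], [-8, -40, 16, 0, 0, 1.1, 0], [-8, -44, 0, 0, 0, 1.1, 0], [-8, -44, 0, 0, 0, 1.1, 0], [-8, -44, 0, 0, 0, 1.1, 0], [-8, -44, 0, 0, 0, 1.1, 0], [-8, -44, 0, 0, 0, 1.1, 0], [-8, -44, 0, 0, 0, 1.1, 0], [-8, -44, 0, 0, 0, 1.1, 0], [-6, -44, 0, 0, 0, 1.1, 0], [-3, -36, 0, 0, 0, 0.8, 0]]}}

```text
t: 41.75
tcp_pos: [0.5046, -0.1292, 0.1846]
ee_rot: [[-0.978, 0.207, -0.001], [0.207, 0.978, -0.0], [0.001, -0.0, -1.0]]
contact_force: [1.0, -0.4, -1.0]
opening: 0.0531
```

Call:
{"fn": "apply_moves", "kwargs": {"series": [[0, -20, 0, 0, 0, 0, 0], [0, 0, 0, 0, 0, 0, 0], [0, 0, 0, 0, 0, 0, 0], [0, 0, 0, 0, 0, 0, 0]]}}

```text
t: 42.15
tcp_pos: [0.5055, -0.1464, 0.1847]
ee_rot: [[-0.978, 0.206, -0.0], [0.206, 0.978, 0.0], [0.001, 0.0, -1.0]]
contact_force: [-0.3, 0.8, -0.8]
opening: 0.0533
```

```bash
python3 - <<'E'
from h import *
s,p,d=snap('wrist'); held(s,d); print(s['contact_force'])
E
```

```text
tcp [ 0.5055 -0.1464  0.1847] open 0.05327718468591542 held xm 0.0001 ext 0.0887 top 0.0112 slopes 0.015 -0.002
need dxy mm [ 2.572  -0.1182] turn 0.004792593886037366 tilt [-0.0005  0.0003 -1.    ]
[-0.3032  0.796  -0.8137]
```

Call:
{"fn": "apply_moves", "kwargs": {"series": [[2.5, 0, -8, 0, 0, 0, 0], [0, 0, -14, 0, 0, 0, 0], [0, 0, -10, 0, 0, 0, 0], [0, 0, -7, 0, 0, 0, 0], [0, 0, -5, 0, 0, 0, 0], [0, 0, -5, 0, 0, 0, 0], [0, 0, -4, 0, 0, 0, 0], [0, 0, -3.5, 0, 0, 0, 0], [0, 0, 0, 0, 0, 0, 0], [0, 0, 0, 0, 0, 0, 0]], "grip_force": 110}}

```text
t: 43.2
tcp_pos: [0.5082, -0.147, 0.1303]
ee_rot: [[-0.978, 0.206, 0.001], [0.206, 0.978, -0.001], [-0.001, -0.0, -1.0]]
contact_force: [-15.7, 7.0, 39.9]
opening: 0.0529
```

```bash
python3 - <<'E'
from h import *
s,p,d=snap('wrist','w22.png'); held(s,d); print(s['contact_force'],s['ft_torque'])
E
```

```text
tcp [ 0.5082 -0.147   0.1303] open 0.05287238372239941 held xm 0.0152 ext 0.1176 top 0.0109 slopes -0.129 0.002
need dxy mm [14.7281 -2.6762] turn 0.013946085832571953 tilt [ 0.0011 -0.0006 -1.    ]
[-15.657    6.9657  39.9028] [1.1921 2.5773 0.058 ]
```

View pics/w22.png

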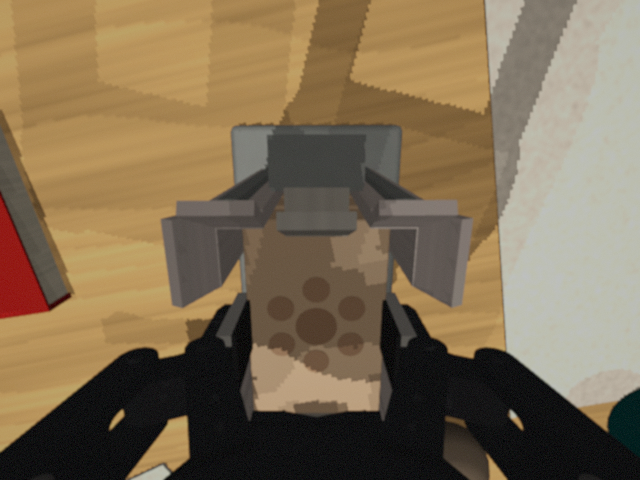

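The catch covers the tile, but the push reads 40 N. I ease up a little and check before letting go.

Call:
{"fn": "apply_moves", "kwargs": {"series": [[0, 0, 1.5, 0, 0, 0, 0], [0, 0, 1.5, 0, 0, 0, 0], [0, 0, 0, 0, 0, 0, 0]]}}

```text
t: 43.55
tcp_pos: [0.508, -0.1469, 0.1311]
ee_rot: [[-0.978, 0.207, -0.0], [0.207, 0.978, 0.0], [0.0, 0.0, -1.0]]
contact_force: [-2.0, 1.0, 7.2]
opening: 0.053
```

```bash
python3 - <<'E'
from h import *
s,p,d=snap('scene','s3.png')
q=cv2.resize(p[130:300,200:320],(424,600),interpolation=cv2.INTER_CUBIC)
s,p,d=snap('side');r=cv2.resize(p[150:285,290:385],(424//2*2-2,600),interpolation=cv2.INTER_CUBIC)[:,:370]
cv2.imwrite('pics/s3c.png',np.hstack([q,r])[:,:,::-1])
print(s['contact_force'],s['tcp_pos'],s['ft_torque'])
E
```

```text
[-0.9003  1.5659  5.5873] [ 0.508  -0.1469  0.131 ] [ 0.1862  0.2454 -0.0059]
```

View pics/s3c.png

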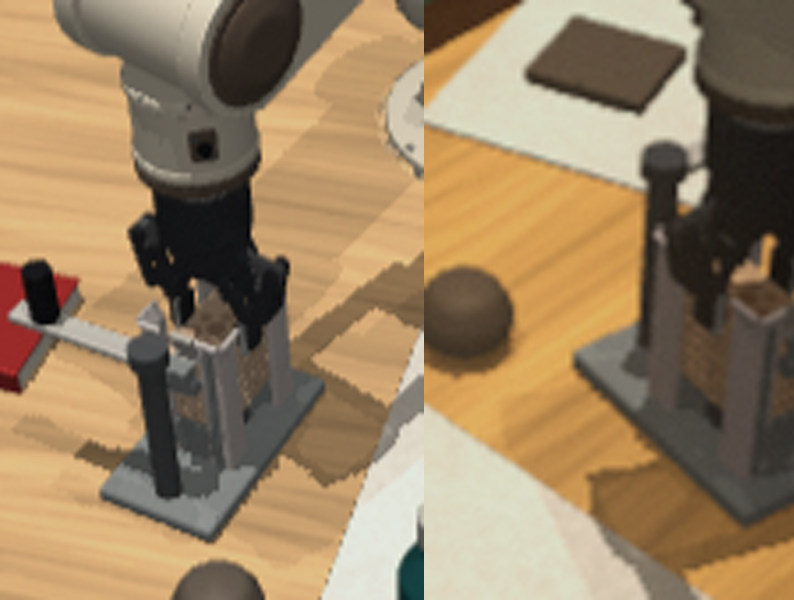

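The force is back to 6 N and the gripper is free. Release and look.

Call:
{"fn": "apply_moves", "kwargs": {"series": [[0, 0, 0, 0, 0, 0, 0.82], [0, 0, 0, 0, 0, 0, 0.82], [0, 0, 10, 0, 0, 0, 0.82], [0, 0, 25, 0, 0, 0, 0.82], [0, 0, 35, 0, 0, 0, 0.82], [0, 25, 35, 0, 0, 0, 0.82], [0, 25, 35, 0, 0, 0, 0.7], [0, 0, 0, 0, 0, 0, 0.7]]}}

```text
t: 44.45
tcp_pos: [0.5091, -0.0954, 0.277]
ee_rot: [[-0.979, 0.205, 0.007], [0.205, 0.979, -0.002], [-0.007, -0.0, -1.0]]
contact_force: [-0.0, 0.5, -0.2]
opening: 0.0596
```

```bash
python3 - <<'E'
from h import *
s,p,d=chk('w23.png')
E
```

```text
44.45 [ 0.5091 -0.0954  0.277 ] [-0.0487  0.5458 -0.2001] 0.05959054606962231
stack z -0.036 0.12404889990187196 1633
stack z -0.015 0.12420219229697264 2122
stack z 0.015 0.12407532669530608 1374
extent b [-0.0307  0.0304] a [-0.0391  0.0396]
wrist
[ 835.4 -414.1] 80.1 46.2 -71.9
side
[ 876.4 -408.3] 106.6 99.0 -78.2
[871.1 572.1] 105.0 91.9 -11.9
[333.6 166. ] 93.8 58.3 -84.7
[418.8 476.9] 93.6 57.4 13.0
```

View pics/w23.png

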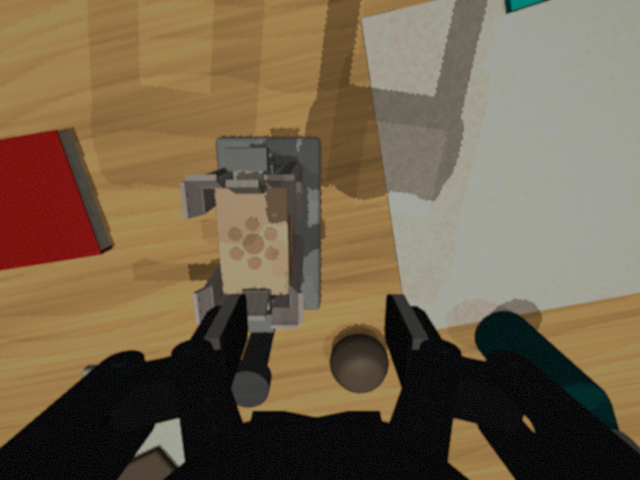

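All six tiles are in: the top tile sits flat under both catches (px 253,240) and only the look-alikes remain on the table. Now to the knob at (581.5,-257.7).

Call:
{"fn": "apply_moves", "kwargs": {"series": [[10, -20, 0, 0, 0, 0, 0.7], [12, -27, 0, 0, 0, 0, 0.7], [12, -27, 0, 0, 0, 0, 0.7], [12, -27, 0, 0, 0, 0, 0.7], [12, -27, 0, 0, 0, 0, 0.7], [10, -22, 0, 0, 0, 0, 0.7], [4.5, -12, 0, 0, 0, 0, 0.7], [0, 0, 0, 0, 0, 0, 0.7], [0, 0, 0, 0, 0, 0, 0.7], [0, 0, 0, 0, 0, 0, 0.7]], "grip_force": 25}}

```text
t: 45.55
tcp_pos: [0.5803, -0.2583, 0.2716]
ee_rot: [[-0.978, 0.206, -0.0], [0.206, 0.978, 0.0], [0.0, 0.0, -1.0]]
contact_force: [-0.5, 0.7, -0.5]
opening: 0.0596
```

```bash
python3 - <<'E'
from h import *
s,p,d=snap('wrist','w24.png'); print(s['tcp_pos'],s['opening'])
W=towrld('wrist',s,d);w=W[d>0]
q=w[(w[:,2]>.218)&(w[:,2]<.23)&(abs(w[:,0]-.58)<.03)&(abs(w[:,1]+.258)<.03)];print('knob',len(q),np.median(q,0),q.min(0),q.max(0))
E
```

```text
[ 0.5803 -0.2583  0.2716] 0.05962956998821783
knob 1581 [ 0.5794 -0.2589  0.2238] [ 0.5692 -0.2709  0.2181] [ 0.592  -0.2476  0.2258]
```

View pics/w24.png

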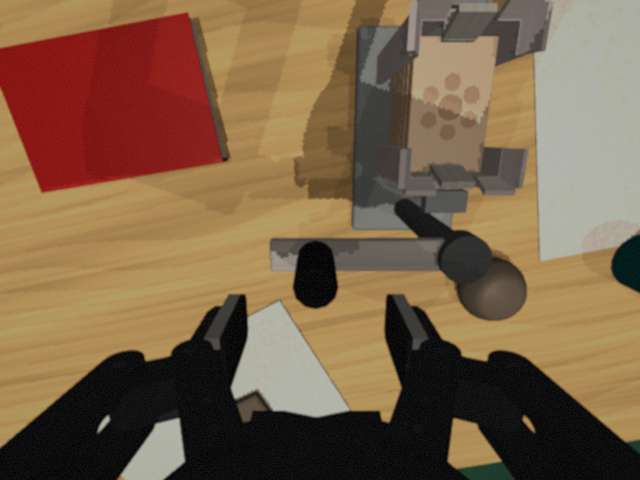

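Call:
{"fn": "apply_moves", "kwargs": {"series": [[0, 0, -20, 0, 0, 0, 0.7], [0, 0, -20, 0, 0, 0, 0.7], [0, 0, -19, 0, 0, 0, 0.7], [0, 0, 0, 0, 0, 0, 0.7], [0, 0, 0, 0, 0, 0, 0.2], [0, 0, 0, 0, 0, 0, 0], [0, 0, 0, 0, 0, 0, 0], [0, 0, 0, 0, 0, 0, 0]], "grip_force": 25}}

```text
t: 46.4
tcp_pos: [0.581, -0.2589, 0.214]
ee_rot: [[-0.978, 0.207, 0.002], [0.207, 0.978, -0.0], [-0.002, -0.0, -1.0]]
contact_force: [-0.1, 4.0, 7.4]
opening: 0.0233
```

```bash
python3 - <<'E'
from h import *
s=get_state();t=np.array(s['tcp_pos'])[:2];print(t,s['opening'])
P=np.array([.6012,-.1662]);v=t-P;print(np.hypot(*v))
th=np.degrees(np.arctan2(v[1],v[0]))%360;print(th)
a=np.radians(np.linspace(th,168.1-3,13));q=P+.095*np.c_[np.cos(a),np.sin(a)]
print(np.round(np.diff(q,axis=0)*1000,1))
E
```

```text
[ 0.581  -0.2589] 0.02330824417651085
0.09491177676099738
257.7191311079588
[[-12.3   3.6]
 [-11.7   5.2]
 [-10.9   6.7]
 [ -9.9   8.1]
 [ -8.7   9.4]
 [ -7.4  10.4]
 [ -5.9  11.3]
 [ -4.3  12. ]
 [ -2.7  12.5]
 [ -1.   12.8]
 [  0.7  12.8]
 [  2.4  12.6]]
```

Call:
{"fn": "apply_moves", "kwargs": {"series": [[-12.3, 3.6, 0, 0, 0, 0, 0], [-11.7, 5.2, 0, 0, 0, 0, 0], [-10.9, 6.7, 0, 0, 0, 0, 0], [-9.9, 8.1, 0, 0, 0, 0, 0], [-8.7, 9.4, 0, 0, 0, 0, 0], [-7.4, 10.4, 0, 0, 0, 0, 0], [-5.9, 11.3, 0, 0, 0, 0, 0], [-4.3, 12, 0, 0, 0, 0, 0], [-2.7, 12.5, 0, 0, 0, 0, 0], [-1, 12.8, 0, 0, 0, 0, 0], [0.7, 12.8, 0, 0, 0, 0, 0], [1, 8, 0, 0, 0, 0, 0]]}}

```text
t: 47.6
tcp_pos: [0.507, -0.1462, 0.2132]
ee_rot: [[-0.978, 0.207, -0.0], [0.207, 0.978, -0.001], [0.0, -0.001, -1.0]]
contact_force: [2.7, -9.0, -2.6]
opening: 0.0235
```

Call:
{"fn": "apply_moves", "kwargs": {"series": [[0, 2, 0, 0, 0, 0, 0], [0, 0, 0, 0, 0, 0, 0], [0, 0, 0, 0, 0, 0, 0]]}}

```text
t: 47.9
tcp_pos: [0.507, -0.1461, 0.2133]
ee_rot: [[-0.978, 0.208, -0.0], [0.208, 0.978, -0.004], [-0.0, -0.004, -1.0]]
contact_force: [-8.1, -16.3, -0.8]
opening: 0.0232
```

Call:
{"fn": "apply_moves", "kwargs": {"series": [[0, 0, 0, 0, 0, 0, 0.6], [0, 0, 0, 0, 0, 0, 0.6], [0, -3, 0, 0, 0, 0, 0.6], [0, 0, 20, 0, 0, 0, 0.6], [0, 0, 30, 0, 0, 0, 0.6], [0, 0, 35, 0, 0, 0, 0.6], [-15, 0, 30, 0, 0, 0, 0.6], [-20, 0, 10, 0, 0, 0, 0.6], [0, 0, 0, 0, 0, 0, 0.6], [0, 0, 0, 0, 0, 0, 0.6]]}}

```text
t: 48.9
tcp_pos: [0.4725, -0.1475, 0.3377]
ee_rot: [[-0.978, 0.207, 0.001], [0.207, 0.978, -0.0], [-0.001, -0.0, -1.0]]
contact_force: [0.2, 0.2, -0.5]
opening: 0.0511
```

```bash
python3 - <<'E'
from h import *
s,p,d=snap('wrist','w25.png'); print(s['tcp_pos'],s['contact_force'])
W=towrld('wrist',s,d);w=W[d>0]
q=w[(w[:,2]>.218)&(w[:,2]<.23)&(abs(w[:,0]-.508)<.05)&(abs(w[:,1]+.15)<.05)];k=np.median(q,0);print('knob',len(q),k)
P=np.array([.6012,-.1662]);v=k[:2]-P;print('gate rad',np.arctan2(v[1],v[0])%(2*np.pi)-np.radians(168.1))
s,p,d=snap('scene','s4.png');q=cv2.resize(p[150:320,180:350],(600,600),interpolation=cv2.INTER_CUBIC);cv2.imwrite('pics/s4c.png',q[:,:,::-1])
W=towrld('scene',s,d)
E
```

```text
[ 0.4725 -0.1475  0.3377] [ 0.1739  0.1709 -0.5391]
knob 812 [ 0.5056 -0.1466  0.2238]
gate rad 0.005792965701769237
```

View pics/w25.png

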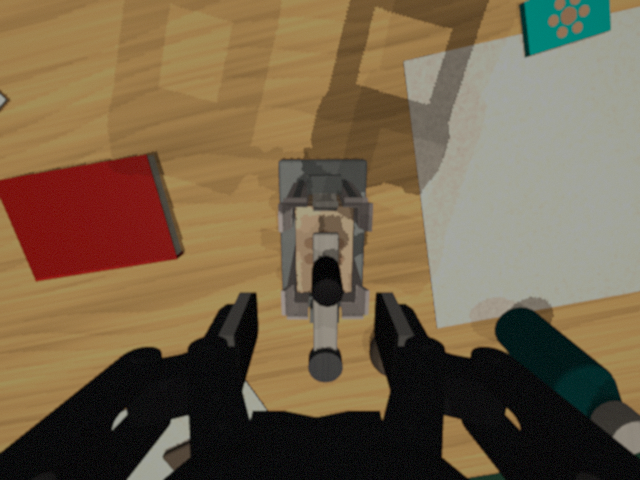

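View pics/s4c.png

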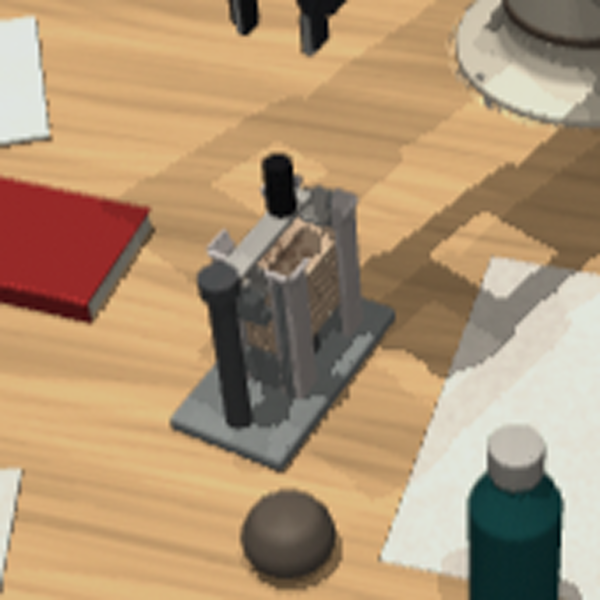

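The gate is shut at about 0.006 rad, the stack is under it, the robot touches nothing and the bystanders are in place. Handing in.

```bash
python3 -c "
from rig import close_job
print(close_job())"
```

```text
the job is handed in; nothing more can be done
None
```

I swung the gate open by its knob to the stop, loaded all six pale tiles flower side up, and swung the gate shut. The job was handed in at about 49 s.

**Last checks:**
- **Tiles:** after every tile the wrist camera read the top of the stack level at 0.124 m, just under the catches. No pale tile was left on the table.
- **Gate:** the last wrist picture gives an angle of about 0.006 rad.
- **Gripper and bystanders:** the gripper was clear of everything, reading about 0.5 N. The last pictures show the bottle, clay lump and book in place, but I did not measure them again.

**What went wrong on the way:**
- **First grasp:** the fingers closed on top of the first tile because I had not gone low enough. I reopened, checked the tile had not moved, and gripped it deeper.
- **Sixth tile:** the wrist force read about 40 N vertically at the end of the push. It fell to about 6 N once I eased up, and the tile checked out as seated. I do not know what caused it, and it was close to the 40 N limit on the gripper's body pressing on something.

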